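Move a row of finds to the new board in reverse order

TASK

Move the four finds (three stones and a sherd) from the old board with the coloured pads to the empty grey-lined board, one find to a bay, so that their order along the row is reversed: the find that is now nearest the robot goes into the bay farthest from the robot, the next one into the bay before that, and so on. Set each find down, without dropping it, flat in the middle of its bay, the long stone and the sherd lying across the row as they do now, and let go. Leave the sample jar standing where it is.

Things in the scene. Friction and masses are not known exactly. Their poses are not given: they have to be found in the camera images.
- pale_stone_center (a point): Find: pale cream, roundish stone, 56 x 59 mm and 49 mm high, 0.2 kg; starts on the blue pad. This point is its centre, half-way up (24.5 mm above its underside). z up; it may be gripped either way across.
- brown_stone_center (a point): Find: brown, roundish stone, 55 x 57 mm and 42 mm high, 0.2 kg; starts on the yellow pad. This point is its centre, half-way up (21 mm above its underside). z up; it may be gripped either way across.
- long_stone_center (a point): Find: brown, long oval stone, 47 mm (its x) x 93 mm (its y) and 39 mm high, 0.24 kg; starts on the green pad, lying across the row. This point is its centre, half-way up (19.5 mm above its underside). Grip it across its 47 mm width, along its x axis.
- sherd_center (a point): Find: dark grey-brown, flat, angular pottery sherd, 46 mm (its x) x 100 mm (its y) and 23 mm thick, 0.36 kg; starts on the red pad, lying across the row. This point is its centre, half-way up (11.5 mm above its underside). Grip it across its width, along its x axis.
- blue_pad: Blue flat pad, 76 x 116 x 4 mm, fixed in a bay of the old plywood board; the pale stone starts in its middle and the pad stays behind. Origin at the centre of its underside; its top is 16 mm above the table. x points along the row, away from the robot. The four pads change places between starts; neighbours are 86 mm apart. Ribs as on the new board.
- yellow_pad: Yellow flat pad, 76 x 116 x 4 mm, fixed in a bay of the old plywood board; the brown stone starts in its middle and the pad stays behind. Origin at the centre of its underside; its top is 16 mm above the table. x points along the row, away from the robot. The four pads change places between starts; neighbours are 86 mm apart. Ribs as on the new board.
- green_pad: Green flat pad, 76 x 116 x 4 mm, fixed in a bay of the old plywood board; the long stone starts in its middle and the pad stays behind. Origin at the centre of its underside; its top is 16 mm above the table. x points along the row, away from the robot. The four pads change places between starts; neighbours are 86 mm apart. Ribs as on the new board.
- red_pad: Red flat pad, 76 x 116 x 4 mm, fixed in a bay of the old plywood board; the sherd starts in its middle and the pad stays behind. Origin at the centre of its underside; its top is 16 mm above the table. x points along the row, away from the robot. The four pads change places between starts; neighbours are 86 mm apart. Ribs as on the new board.
- new_board: Target: empty fixed plywood board, 362 (x) x 136 mm (y), left or right of the old one. Origin at the centre of its underside, on the table; x along its row of four grey bays, away from the robot within 0.2 rad. Bay centres at x = -129, -43, 43, 129 mm, y = 0. Bay floor 81 x 122 mm, 16 mm above the table; ribs between bays 8 mm above the floor, side strips 4 mm.
- jar_center (a point): Bystander: loose glass sample jar with a dark green lid, 68 mm across and 90 mm high, standing on the table to the left of the boards. This point is its centre, 45 mm above its underside.
There are look-alikes about, which are no part of the job. Leave any purple or red look-alike of the part that bears pale_stone_center alone. Leave any green look-alike of the part that bears brown_stone_center alone.

How it is judged:
By the outcome, as a careful person would: the job done as asked, in the order asked, and still so for the second after the job is handed in, with the robot touching nothing.
It also fails if it takes over 104 s, if anything falls off the work surface, if the arm or the gripper's body presses on something with over 40 N, if the wrist force passes 120 N, or if a joint passes its speed limit or range.

ROBOT

A 7-joint arm with a two-finger parallel gripper is mounted at the origin on a cart in front of the work surface, level with it; the furniture and walls round the work are solid. World frame = base frame: x ahead of the robot, y to its left, z up, the work surface at z = 0. Lengths are in m, angles in degrees, forces in N, time in s.
With the tool pointing down it reaches from about 0.4 to 0.875 m from the base axis. Payload 19.3 kg.
Tool frame: the origin (TCP) lies on the mounting face of the last link; the fingertips stand 173 mm ahead of it and the grasp point (between the pads) lies 155 mm ahead of it; y points along the fingers, x is the direction in which the jaws open and shut, and the axes are right-handed (so a half turn about y gives the same grasp; the last joint's range is limited). The gripper opens to 85 mm and grips with 20 to 120 N. Pads are 22 mm wide; open, the fingers measure 114 mm over their backs; the gripper's body (76 mm by 85 mm) begins 54 mm behind the grasp point. The pads swing forward as they close: fully open they stand 13 mm farther back than shut.
Start: joints at [72.41, 29.874, -2.08, 91.645, 1.215, 58.505, -6.463], TCP at [0.147, -0.608, 0.405] pointing down, gripper open.
Joint ranges: [-166.77, 166.77], [-17.47, 122.26], [-85.68, 81.53], [9.62, 139.38], [-72.42, 252.41], [9.2, 110.78], [-144.41, 144.41]. Speed limits (degrees/s): [108.29, 108.29, 136.94, 136.94, 172.46, 172.46, 172.46].

INTERFACE

Orientations are given as [roll, pitch, yaw] about the fixed x, y, z axes, in that order (R = Rz(yaw) Ry(pitch) Rx(roll)).
In Python, from rig import state, read_camera, finish_job gives the robot as it stands. The module is installed in compiled form; this text tells all that it offers.
- The arm moves only by the tool step_arm, never from a script. Its argument "commands" is a list of rows, each a list of 7 numbers: the shift along the tool's x, y, z in mm, then the turn, a rotation vector about the tool's x, y, z in degrees, then the finger opening in mm, from 0 to 85.4. A call has 1 to 8 rows; each row shifts and turns the pose as measured when the row begins, along the tool's axes as they then stand; what a row does not reach is not made up. A row lasts 1/8 s, in which the tool goes at most 62.5 mm and 10.7 degrees, less where a joint would pass 70% of its speed; a pose out of reach is approached as far as the arm can. A call with a gripper value outside its range is refused whole. The fingers move at their own pace and stop on an object; "newtons" is the grip in N (left out, the last holds). Time passes only in rows, so rows that do not move let the fingers close. It gives the time, the measured TCP pose, the force and the opening at its end, in the units of the state.
- state(): the state, without advancing time (a new reading comes with each control period).
- read_camera(name): name is "scene" or "top"; returns a dict with "frame" (420x560x3 uint8, red, green, blue), "fx", "fy", "cx", "cy" (pixels), "position" and "attitude" of the camera in the world. Camera axes: x right, y down, z forward; pixel columns grow to the right and rows downward; lengths in m; the calibration is good to about 2 mm. A picture is of the moment at which its call begins. There is no depth.
- finish_job(): hands the job in, once; it reports no verdict.
The state is a dict: "time": time; "joints": joint angles; "qvel": joint speeds; "tau": joint torques, N m; "position": TCP position; "eef_rot": TCP orientation; "wrist_force": force on the tool from outside, world axes, zero at the start; "ft_torque": the same for the moment, N m; "opening": finger opening in m.
Only numpy, scipy, OpenCV 4.12 (cv2) and the standard library are available. Lean on these libraries where they do the work, as an engineer would, in place of code of your own. Each camera call takes 0.05 s, during which the arm holds its last target.

## Working session

There is one attempt and no reset: what is moved stays moved. The work goes in short steps, Python scripts to look and compute and a tool call to move; the robot and the scene stay as the last step left them, time stands still between calls to the robot, and variables do not carry over. Pictures are saved under pics/ and viewed, and the job is handed in when it is done.

Besides the shell and the picture viewer there is one more tool, called after "Emit:" as name([rows], argument=value, ...), one row to a line, values as JSON. step_arm: Moves the arm, as the interface text tells. Its arguments: {"type":"object","properties":{"commands":{"type":"array"},"newtons":{"type":"number"}},"required":["commands"]}

```bash
mkdir -p pics
python3 - <<'E'
from rig import state, read_camera
import cv2,pickle
s=state();print(s)
for n in ("scene","top"):
    c=read_camera(n);cv2.imwrite(f"pics/{n}0.png",c["frame"][:,:,::-1]);pickle.dump(c,open(f"{n}0.pkl","wb"))
    print(n,{k:v for k,v in c.items() if k!="frame"})
E
```

```text
{'time': 0.0, 'joints': array([72.41070694, 29.90938002, -2.07900428, 91.67261152,  1.21269138,
       58.50302962, -6.4634337 ]), 'qvel': array([ 0.03233727,  0.06283747, -0.02027652, -0.04912802, -0.02742898,
        0.1023662 , -0.04156123]), 'tau': array([-1.19516029e-03, -9.27091670e+01,  1.97974026e+00, -3.69934058e+01,
        1.78511767e-02,  8.08464159e-03, -9.64827927e-05]), 'position': array([ 0.14654727, -0.6074417 ,  0.40413096]), 'eef_rot': array([-9.00039298e+01,  6.29155675e-02, -7.64370519e+01]), 'wrist_force': array([-1.4683832 ,  0.39065792,  0.600644  ]), 'ft_torque': array([0.00041329, 0.02689404, 0.00227158]), 'opening': 0.08504231517838906}
scene {'fx': 489.93040481814035, 'fy': 489.93040481814035, 'cx': 292.6372533750018, 'cy': 211.76452726198207, 'position': array([ 1.5453903 , -0.35841613,  1.12543965]), 'attitude': array([-135.08931403,    0.71317763,   66.08978738])}
top {'fx': 493.5538116095663, 'fy': 493.5538116095663, 'cx': 273.366818919812, 'cy': 211.47579393030216, 'position': array([0.45637737, 0.07042957, 1.33829069]), 'attitude': array([-1.74377706e+02,  1.10064322e-01, -9.03928076e+01])}
```

View pics/top0.png

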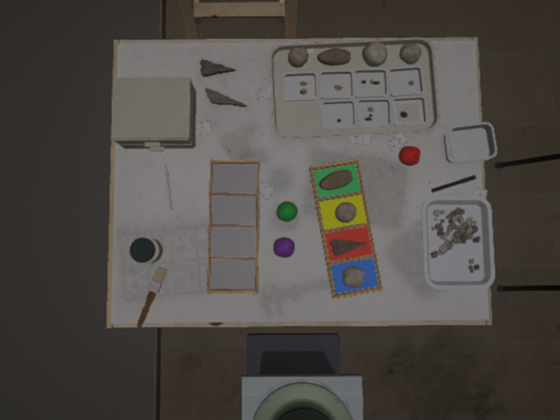

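View pics/scene0.png

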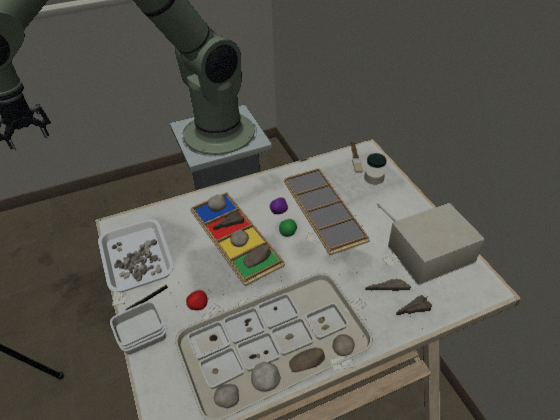

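The top view shows the old board at columns 310–380, rows 160–297, with blue nearest the robot, then red, yellow and green. The new board is at columns 210–258, rows 160–293, the jar is at (144,250), and the green and purple look-alikes sit between the boards.

```bash
cat > h.py <<'E'
import numpy as np,cv2,pickle
from scipy.spatial.transform import Rotation as Ro
def RT(c): return Ro.from_euler('xyz',c["attitude"],degrees=True).as_matrix()
def ray(c,px):
    px=np.atleast_2d(px).astype(float)
    d=np.c_[(px[:,0]-c["cx"])/c["fx"],(px[:,1]-c["cy"])/c["fy"],np.ones(len(px))]@RT(c).T
    return d
def onz(c,px,z):
    d=ray(c,px);p=c["position"];return p+d*((z-p[2])/d[:,2])[:,None]
def proj(c,P):
    q=(np.atleast_2d(P)-c["position"])@RT(c);return np.c_[q[:,0]/q[:,2]*c["fx"]+c["cx"],q[:,1]/q[:,2]*c["fy"]+c["cy"]]
def tri(c1,p1,c2,p2):
    d1=ray(c1,p1)[0];d2=ray(c2,p2)[0]
    A=np.c_[d1,-d2];t=np.linalg.lstsq(A,c2["position"]-c1["position"],rcond=None)[0]
    a=c1["position"]+d1*t[0];b=c2["position"]+d2*t[1];return (a+b)/2,np.linalg.norm(a-b)
def load(n): return pickle.load(open(n+".pkl","rb"))
E
python3 - <<'E'
from h import *
for n,(x0,x1,y0,y1),k in (("top0",(190,400,145,310),4),("scene0",(170,390,150,290),3.6)):
    c=load(n);im=c["frame"][y0:y1,x0:x1,::-1]
    im=cv2.convertScaleAbs(im,alpha=1.4)
    cv2.imwrite(f"pics/{n}_crop.png",cv2.resize(im,None,fx=3.6,fy=3.6,interpolation=cv2.INTER_CUBIC))
c=load("top0");hsv=cv2.cvtColor(c["frame"],cv2.COLOR_RGB2HSV)
roi=np.zeros(hsv.shape[:2],bool);roi[150:305,300:390]=1
m={"blue":(100,125),"yellow":(22,34),"green":(45,80)}
for k,(a,b) in {"blue":(100,125),"yellow":(22,34),"green":(45,85),"red":(0,6)}.items():
    h=hsv[...,0];M=(h>=a)&(h<=b)
    if k=="red":M|=h>172
    M&=(hsv[...,1]>140)&(hsv[...,2]>60)&roi
    M=M.astype(np.uint8)
    n,l,st,ce=cv2.connectedComponentsWithStats(M)
    ct=max(cv2.findContours(M,0,1)[0],key=cv2.contourArea)
    P=onz(c,ct[:,0],0.016)[:,:2]
    r=cv2.minAreaRect((P*1000).astype(np.float32));print(k,r,cv2.contourArea(ct))
# grey bays
b=c["frame"].astype(int);
print(b[180,235],b[225,235],b[200,200],b[193,235],b[230,213])
E
```

```text
blue ((414.9974060058594, -141.63153076171875), (72.26725006103516, 111.61470794677734), 9.178606033325195) 1079.5
yellow ((584.5257568359375, -114.183349609375), (77.20399475097656, 117.11878967285156), 9.342116355895996) 1169.5
green ((668.9935302734375, -99.56782531738281), (69.57487487792969, 109.39513397216797), 9.329028129577637) 963.0
red ((499.5569763183594, -127.66023254394531), (75.75691986083984, 114.7171859741211), 9.054842948913574) 1141.5
[104 101 103] [103  81  59] [127 124 123] [109  89  71] [104 101 105]
```

View pics/top0_crop.png

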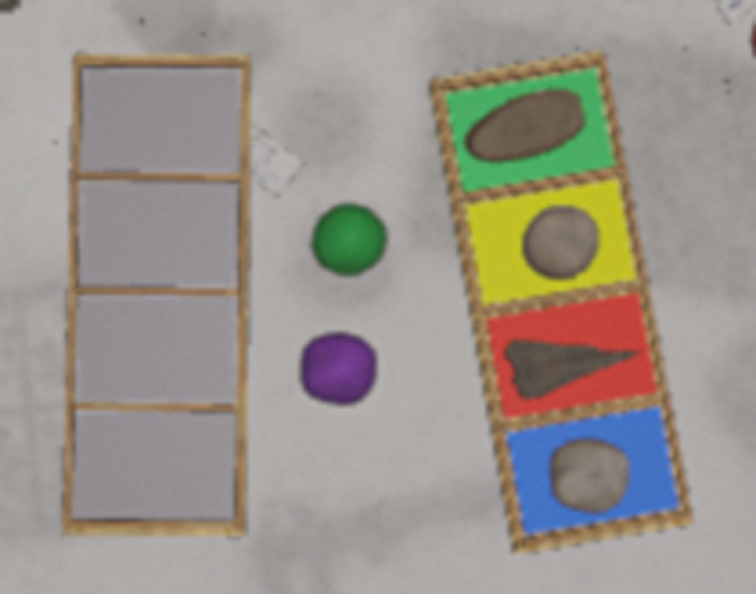

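View pics/scene0_crop.png

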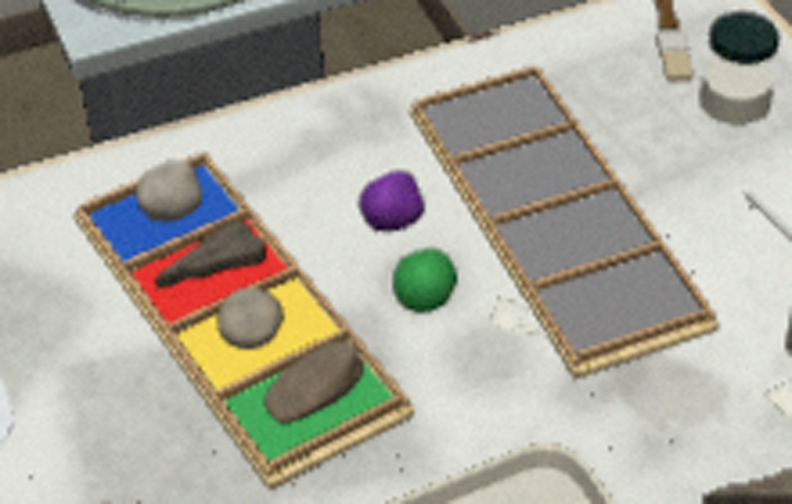

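```bash
cat > find.py <<'E'
from h import *
board_o=np.array([541.9,-120.5]);yo=np.radians(9.2)
def padrect(xc,yaw,w=0.036,h=0.056):
    u=np.array([np.cos(yaw),np.sin(yaw)]);v=np.array([-u[1],u[0]])
    return np.array([xc+a*w*u+b*h*v for a,b in((1,1),(1,-1),(-1,-1),(-1,1))])
F={"pale":(0.415,-.1416,.0405),"sherd":(.4995,-.1277,.0275),"brown":(.5845,-.1142,.037),"long":(.669,-.0996,.0355)}
F={k:np.array(v) for k,v in F.items()}
def mask(c,k):
    hsv=cv2.cvtColor(c["frame"],cv2.COLOR_RGB2HSV)
    R=padrect(F[k][:2],np.radians(9.3),.043,.062)
    ct=[]
    zt=2*F[k][2]-.016
    P=np.vstack([np.c_[padrect(F[k][:2],np.radians(9.3),.036,.056),np.full(4,.016)],np.c_[padrect(F[k][:2],np.radians(9.3),.03,.05),np.full(4,zt)]])
    hull=cv2.convexHull(proj(c,P).astype(np.float32)).round().astype(np.int32)
    M=np.zeros(hsv.shape[:2],np.uint8);cv2.fillPoly(M,[hull],1)
    M&=(hsv[...,1]<105).astype(np.uint8)
    n,l,st,ce=cv2.connectedComponentsWithStats(cv2.morphologyEx(M,cv2.MORPH_OPEN,np.ones((2,2),np.uint8)))
    i=1+np.argmax(st[1:,4]);return (l==i).astype(np.uint8),ce[i],st[i]
E
python3 - <<'E'
from find import *
t=load("top0");s=load("scene0")
ov={}
for n,c in(("top",t),("scene",s)): ov[n]=c["frame"][:,:,::-1].copy()
for k in F:
    mt,ct,a=mask(t,k);ms,cs,b=mask(s,k)
    for n,m in(("top",mt),("scene",ms)):
        cv2.drawContours(ov[n],cv2.findContours(m,0,1)[0],-1,(255,0,255),1)
    C=max(cv2.findContours(mt,0,1)[0],key=cv2.contourArea)[:,0]
    P=onz(t,C,F[k][2])[:,:2]*1000
    r=cv2.minAreaRect(P.astype(np.float32))
    p,g=tri(t,ct,s,cs)
    print(k,"top rect",np.round(r[0],1),np.round(r[1],1),round(r[2],1),"centroid",np.round(onz(t,ct,F[k][2])[0]*1000,1),"tri",np.round(p*1000,1),round(g*1000,1),"scene onz",np.round(onz(s,cs,F[k][2])[0]*1000,1),a[4],b[4])
x=np.hstack([cv2.resize(ov["top"][150:310,300:390],None,fx=3.7,fy=3.7,interpolation=0),cv2.resize(ov["scene"][180:290,185:290],None,fx=4,fy=4,interpolation=0)[:592] if 0 else cv2.copyMakeBorder(cv2.resize(ov["scene"][180:290,185:290],None,fx=4,fy=4,interpolation=0),0,152,0,0,0)])
cv2.imwrite("pics/ov.png",x)
# new board: grey lining vs wood via saturation
c=t;hsv=cv2.cvtColor(c["frame"],cv2.COLOR_RGB2HSV)
M=((hsv[...,1]>60)).astype(np.uint8);M[:,:195]=0;M[:,272:]=0;M[:150]=0;M[305:]=0
n,l,st,ce=cv2.connectedComponentsWithStats(M);print(st)
C=np.argwhere(l==1+np.argmax(st[1:,4]))[:,::-1]
for z in(.016,.02): print(cv2.minAreaRect((onz(c,C,z)[:,:2]*1000).astype(np.float32)))
W=((hsv[...,1]<45)&(hsv[...,2]<118)).astype(np.uint8);W[M>0]=0;W[:,:195]=0;W[:,272:]=0;W[:150]=0;W[305:]=0
n,l,st,ce=cv2.connectedComponentsWithStats(W,connectivity=4)
for i in range(1,n):
    if st[i,4]>300:
        C=np.argwhere(l==i)[:,::-1];r=cv2.minAreaRect((onz(c,C,.016)[:,:2]*1000).astype(np.float32))
        print(st[i],np.round(onz(c,ce[i],.016)*1000,1),r)
E
```

```text
pale top rect [ 408.5 -138.3] [54.8 51.8] 88.8 centroid [ 409.5 -137.8   40.5] tri [ 409.7 -136.8   48.9] 0.7 scene onz [ 400.6 -135.3   40.5] 378 462
sherd top rect [ 486.9 -125.1] [84.8 37. ] 89.6 centroid [ 489.9 -115.6   27.5] tri [ 490.  -116.5   21. ] 0.1 scene onz [ 496.2 -118.    27.5] 297 249
brown top rect [ 580.4 -121.6] [50.3 50.7] 88.9 centroid [ 580.  -121.4   37. ] tri [ 581.  -120.4   32.2] 3.6 scene onz [ 586.1 -119.9   37. ] 321 233
long top rect [666.3 -96.1] [46.3 91.1] 13.7 centroid [666.2 -98.   35.5] tri [667.5 -96.3  32.4] 4.6 scene onz [670.9 -94.9  35.5] 485 406
[[     0      0    560    420 233982]
 [   208    160     52    134   1218]]
((549.1381225585938, 179.52703857421875), (134.11720275878906, 358.925537109375), 89.07984924316406)
((548.8575439453125, 179.19699096679688), (133.71148681640625, 357.8397216796875), 89.07984924316406)
[224 150  44  18 424] [[742.  142.1  16. ]] ((731.9871826171875, 147.0377960205078), (117.26004791259766, 46.97664260864258), 89.58234405517578)
[ 212  163   45   30 1303] [[678.8 177.9  16. ]] ((679.9808959960938, 178.30813598632812), (119.86183166503906, 79.5392074584961), 89.59195709228516)
[ 211  195   45   30 1317] [[592.3 180.1  16. ]] ((592.792724609375, 180.67337036132812), (118.63318634033203, 78.5290298461914), 89.59907531738281)
[195 220  16  77 804] [[457.4 266.1  16. ]] ((463.9432373046875, 264.5492858886719), (200.67398071289062, 39.84504318237305), 1.8936892747879028)
[ 211  227   45   30 1345] [[506.5 180.6  16. ]] ((506.69482421875, 180.84344482421875), (118.40701293945312, 77.5359115600586), 89.60629272460938)
[ 210  259   46   31 1367] [[421.1 182.1  16. ]] ((420.3731994628906, 182.17236328125), (120.15050506591797, 79.1825180053711), 89.60696411132812)
```

View pics/ov.png

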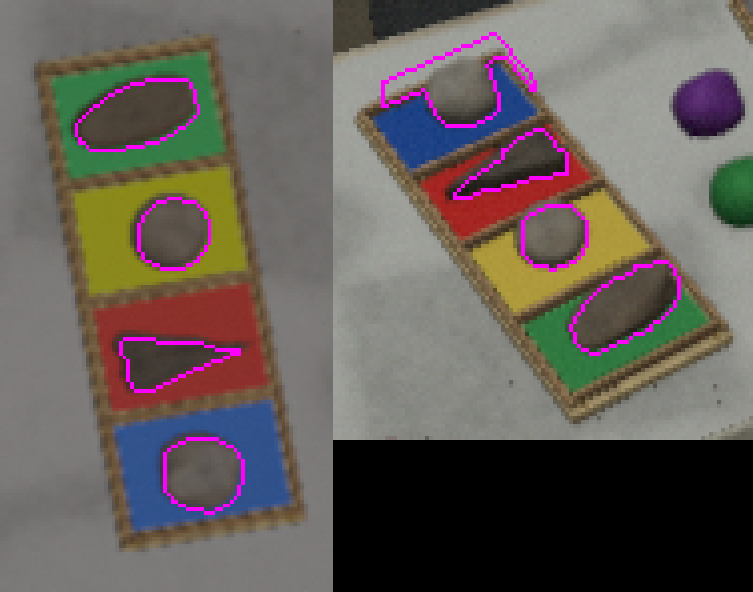

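The masks follow all four finds in the top view. In the scene view only the pale stone's mask leaks, so I ignore that one. The pads sit 86 mm apart as expected, and the new bays are at x ≈ 421, 506, 592 and 679, y ≈ 180. The sherd's tip is cut short in its mask, so I'll refine the sherd.

Run:
```python
from find import *
t=load("top0")
ch={"sherd":0,"pale":2,"brown":0,"long":1}
def half(c,k,fac=6,thr=None,pad=8):
    m,ce,st=mask(c,k);x,y,w,h=st[:4];x0,y0=x-pad,y-pad
    im=c["frame"][y0:y+h+pad,x0:x+w+pad].astype(np.float32)
    I={"sherd":im[...,0]-im[...,2]*.9,"pale":im[...,2]-im[...,0],"brown":im[...,0]-im[...,2],"long":im[...,1]-im[...,0]}[k]
    mm=m[y0:y+h+pad,x0:x+w+pad]>0
    fg=np.median(I[cv2.erode(mm.astype(np.uint8),np.ones((3,3)))>0]);bg=np.percentile(I,70)
    th=(fg+bg)/2
    U=cv2.resize(I,None,fx=fac,fy=fac,interpolation=cv2.INTER_CUBIC)
    B=((U>th) if fg>bg else (U<th)).astype(np.uint8)
    n,l,s,_=cv2.connectedComponentsWithStats(B)
    cy,cx=np.array([(ce[1]-y0+.5)*fac,(ce[0]-x0+.5)*fac]).astype(int)
    B=(l==l[cy,cx]).astype(np.uint8)
    C=max(cv2.findContours(B,0,1)[0],key=cv2.contourArea)[:,0]
    return (C+.5)/fac-.5+[x0,y0],(fg,bg),B
for k in F:
    C,fb,B=half(t,k)
    P=onz(t,C,F[k][2]);P=P[:,:2]*1000
    r=cv2.minAreaRect(P.astype(np.float32))
    M=cv2.moments(P.astype(np.float32).reshape(-1,1,2));cen=(M["m10"]/M["m00"],M["m01"]/M["m00"])
    print(k,np.round(fb),"rect",np.round(r[0],1),np.round(r[1],1),round(r[2],1),"centroid",np.round(cen,1))
    if k in("sherd","long"):
        for a in range(-10,25,3):
            u=np.array([np.cos(np.radians(a)),np.sin(np.radians(a))]);v=np.array([-u[1],u[0]])
            e=P@u;f=P@v;ctr=u*(e.max()+e.min())/2+v*(f.max()+f.min())/2
            print(a,np.round([np.ptp(e),np.ptp(f)],1),np.round(ctr,1))
    if k=="sherd":
        for y in range(-165,-75,8):
            q=P[np.abs(P[:,1]-y)<1.2,0]
            if len(q):print(y,q.min().round(1),q.max().round(1))
    cv2.imwrite(f"pics/b_{k}.png",B*255)
```

```text
pale [-12.  90.] rect [ 411.9 -135.3] [56.9 53.1] 88.8 centroid [ 412.3 -135. ]
sherd [ 18. 100.] rect [ 486.4 -123.8] [96.1 43.1] 85.0 centroid [ 492.5 -113.9]
-10 [47.6 95.2] [ 486.4 -122.5]
-7 [44.5 95.8] [ 486.1 -123.2]
-4 [43.1 96.2] [ 486.9 -124. ]
-1 [43.2 96.3] [ 488.5 -124.8]
2 [43.5 96.3] [ 490.4 -125.4]
5 [43.7 96. ] [ 492.3 -125.8]
8 [43.9 95.4] [ 494.3 -125.9]
11 [44.2 94.6] [ 496.1 -125.9]
14 [44.7 93.5] [ 497.8 -125.7]
17 [45.1 92.8] [ 499.5 -125.1]
20 [45.5 92.4] [ 500.9 -124. ]
23 [45.7 91.7] [ 502.3 -122.8]
-165 495.2 502.7
-157 492.6 502.3
-149 489.5 502.8
-141 486.1 505.9
-133 483.5 506.9
-125 479.6 506.9
-117 475.7 507.8
-109 471.8 508.3
-101 468.8 509.7
-93 467.5 510.7
-85 473.7 510.7
-77 497.5 504.6
brown [ 17. 109.] rect [ 582.1 -118.3] [56.5 55.1] 88.7 centroid [ 582.2 -118.5]
long [-9. 60.] rect [668.6 -93.3] [45.9 91.1] 15.0 centroid [668.9 -95.5]
-10 [62.1 85.4] [669.7 -94.6]
-7 [59.3 86.6] [669.7 -94.4]
-4 [56.8 87.7] [669.5 -94.1]
-1 [54.1 88.5] [669.3 -93.9]
2 [51.9 89.3] [669.4 -93.7]
5 [49.7 89.8] [669.5 -93.4]
8 [48.2 90.3] [669.4 -93.2]
11 [47.  90.6] [669.1 -93.1]
14 [46.1 91. ] [668.8 -93.2]
17 [45.8 91.4] [668.5 -93.5]
20 [45.9 91.7] [668.3 -93.8]
23 [46.3 91.8] [668.1 -94. ]
```

```bash
cat > go.py <<'E'
# plan(target grasp xyz mm, yaw deg, nrows): prints tool-frame rows from present pose; grasp point 155 ahead on tool y
import sys
from h import *
from rig import state
def plan(x,y,z,yaw,N,op):
    s=state();R=Ro.from_euler('xyz',s["eef_rot"],degrees=True);p=s["position"]*1000
    RT_=Ro.from_euler('xyz',[-90,0,yaw],degrees=True)
    pt=np.array([x,y,z+155.])
    dr=(R.inv()*RT_).as_rotvec(degrees=True)
    print("t",round(s["time"],2),"grasp",np.round(p+R.apply([0,155,0]),1),"eul",np.round(s["eef_rot"],1),"F",np.round(s["wrist_force"],1),"op",round(s["opening"]*1000,1))
    d=(pt-p)/N;print("tot tool",np.round(R.inv().apply(pt-p),1),"rot",np.round(dr,1))
    for i in range(N):
        Ri=R*Ro.from_rotvec(dr*i/N,degrees=True)
        print([*np.round(Ri.inv().apply(d)).astype(int).tolist(),*np.round(dr/N,1).tolist(),op])
if __name__=="__main__":
    a=list(map(float,sys.argv[1:]));plan(*a[:4],int(a[4]),a[5])
E
python3 go.py 409 -138 160 -81 16 85
```

```text
t 0.1 grasp [ 146.5 -607.3  249.2] eul [-90.    0.1 -76.4] F [-0.5  0.8 -0.4] op 85.6
tot tool [-394.7   89.5  365.3] rot [ 0.   4.6 -0.1]
[-25, 6, 23, 0.0, 0.3, -0.0, 85.0]
[-25, 6, 23, 0.0, 0.3, -0.0, 85.0]
[-25, 6, 23, 0.0, 0.3, -0.0, 85.0]
[-25, 6, 22, 0.0, 0.3, -0.0, 85.0]
[-25, 6, 22, 0.0, 0.3, -0.0, 85.0]
[-25, 6, 22, 0.0, 0.3, -0.0, 85.0]
[-25, 6, 22, 0.0, 0.3, -0.0, 85.0]
[-25, 6, 22, 0.0, 0.3, -0.0, 85.0]
[-26, 6, 22, 0.0, 0.3, -0.0, 85.0]
[-26, 6, 22, 0.0, 0.3, -0.0, 85.0]
[-26, 6, 22, 0.0, 0.3, -0.0, 85.0]
[-26, 6, 21, 0.0, 0.3, -0.0, 85.0]
[-26, 6, 21, 0.0, 0.3, -0.0, 85.0]
[-26, 6, 21, 0.0, 0.3, -0.0, 85.0]
[-26, 6, 21, 0.0, 0.3, -0.0, 85.0]
[-26, 6, 21, 0.0, 0.3, -0.0, 85.0]
```

Emit:
step_arm([
  [-25, 6, 23, 0, 0.3, 0, 85],
  [-25, 6, 23, 0, 0.3, 0, 85],
  [-25, 6, 23, 0, 0.3, 0, 85],
  [-25, 6, 22, 0, 0.3, 0, 85],
  [-25, 6, 22, 0, 0.3, 0, 85],
  [-25, 6, 22, 0, 0.3, 0, 85],
  [-25, 6, 22, 0, 0.3, 0, 85],
  [-25, 6, 22, 0, 0.3, 0, 85],
], newtons=60)

```text
time: 1.1
position: [0.2802, -0.3671, 0.3533]
eef_rot: [-90.1, 0.2, -79.1]
wrist_force: [1.0, -1.0, -0.2]
opening: 0.0852
```

```bash
python3 go.py 412 -135 120 -81 8 85
```

```text
t 1.1 grasp [ 279.9 -366.7  198.3] eul [-90.1   0.2 -79.1] F [ 1.  -1.  -0.2] op 85.2
tot tool [-202.8   78.7  173.4] rot [ 0.1  1.9 -0.2]
[-25, 10, 22, 0.0, 0.2, -0.0, 85.0]
[-25, 10, 22, 0.0, 0.2, -0.0, 85.0]
[-26, 10, 21, 0.0, 0.2, -0.0, 85.0]
[-26, 10, 21, 0.0, 0.2, -0.0, 85.0]
[-26, 10, 21, 0.0, 0.2, -0.0, 85.0]
[-26, 10, 21, 0.0, 0.2, -0.0, 85.0]
[-26, 10, 21, 0.0, 0.2, -0.0, 85.0]
[-26, 10, 21, 0.0, 0.2, -0.0, 85.0]
```

Emit:
step_arm([
  [-25, 10, 22, 0, 0.2, 0, 85],
  [-25, 10, 22, 0, 0.2, 0, 85],
  [-26, 10, 21, 0, 0.2, 0, 85],
  [-26, 10, 21, 0, 0.2, 0, 85],
  [-26, 10, 21, 0, 0.2, 0, 85],
  [-26, 10, 21, 0, 0.2, 0, 85],
  [-26, 10, 21, 0, 0.2, 0, 85],
  [-26, 10, 21, 0, 0.2, 0, 85],
])

```text
time: 2.1
position: [0.4142, -0.126, 0.271]
eef_rot: [-90.1, 0.2, -80.8]
wrist_force: [-0.2, -1.2, 0.5]
opening: 0.085
```

```bash
python3 go.py 412 -135 38 -81 5 85
```

```text
t 2.1 grasp [ 413.9 -125.5  116. ] eul [-90.1   0.2 -80.8] F [-0.2 -1.2  0.5] op 85.0
tot tool [ 8.8 77.9 -3.5] rot [ 0.1  0.2 -0.2]
[2, 16, -1, 0.0, 0.0, -0.0, 85.0]
[2, 16, -1, 0.0, 0.0, -0.0, 85.0]
[2, 16, -1, 0.0, 0.0, -0.0, 85.0]
[2, 16, -1, 0.0, 0.0, -0.0, 85.0]
[2, 16, -1, 0.0, 0.0, -0.0, 85.0]
```

Emit:
step_arm([
  [8, 10, -3, 0, 0, 0, 85],
  [0, 5, 0, 0, 0, 0, 85],
])

```text
time: 2.35
position: [0.4132, -0.1328, 0.2549]
eef_rot: [-90.1, 0.2, -80.6]
wrist_force: [0.8, 0.9, -0.3]
opening: 0.0853
```

```bash
python3 go.py 412 -135 38 -81 4 85
```

```text
t 2.35 grasp [ 412.7 -132.2   99.9] eul [-90.1   0.2 -80.6] F [ 0.8  0.9 -0.3] op 85.3
tot tool [ 2.2 61.9 -1.4] rot [ 0.1  0.4 -0.2]
[1, 15, 0, 0.0, 0.1, -0.1, 85.0]
[1, 15, 0, 0.0, 0.1, -0.1, 85.0]
[1, 15, 0, 0.0, 0.1, -0.1, 85.0]
[1, 15, 0, 0.0, 0.1, -0.1, 85.0]
```

Emit:
step_arm([
  [2, 15, -1, 0, 0, 0, 85],
  [1, 15, 0, 0, 0, 0, 85],
  [0, 15, 0, 0, 0, 0, 85],
  [0, 12, 0, 0, 0, 0, 85],
  [0, 3, 0, 0, 0, 0, 85],
])

```text
time: 2.98
position: [0.4112, -0.1387, 0.1931]
eef_rot: [-90.1, 0.2, -80.9]
wrist_force: [-0.1, 0.2, -0.0]
opening: 0.0847
```

```bash
python3 go.py 412 -135 38 -81 1 85
```

```text
t 2.98 grasp [ 410.8 -138.2   38.1] eul [-90.1   0.2 -80.9] F [-0.1  0.2 -0. ] op 84.7
tot tool [-3.5  0.1  1.4] rot [ 0.1  0.1 -0.2]
[-4, 0, 1, 0.1, 0.1, -0.2, 85.0]
```

Emit:
step_arm([
  [-3, 0, 1, 0, 0, 0, 70],
  [0, 0, 0, 0, 0, 0, 40],
  [0, 0, 0, 0, 0, 0, 40],
  [0, 0, 0, 0, 0, 0, 40],
  [0, 0, 0, 0, 0, 0, 40],
  [0, 0, 0, 0, 0, 0, 40],
], newtons=50)

```text
time: 3.72
position: [0.4121, -0.1354, 0.1949]
eef_rot: [-90.0, 0.2, -80.9]
wrist_force: [-0.8, 0.3, -1.7]
opening: 0.0549
```

```bash
cat > snap.py <<'E'
import sys
from h import *
from rig import read_camera
tag=sys.argv[1]
for n in sys.argv[2:]:
    c=read_camera(n);pickle.dump(c,open(f"{n}_{tag}.pkl","wb"))
    x0,x1,y0,y1={"top":(190,400,145,310),"scene":(170,390,150,290)}[n]
    cv2.imwrite(f"pics/{n}_{tag}.png",cv2.resize(cv2.convertScaleAbs(c["frame"][y0:y1,x0:x1,::-1],alpha=1.4),None,fx=3.6,fy=3.6,interpolation=cv2.INTER_CUBIC))
E
python3 go.py 412 -135 38 -81 1 40; python3 snap.py g1 scene
```

```text
t 3.73 grasp [ 412.  -135.    39.9] eul [-90.    0.2 -80.9] F [-0.8  0.3 -1.7] op 54.9
tot tool [-0.4  1.9 -0. ] rot [ 0.   0.1 -0.2]
[0, 2, 0, 0.0, 0.1, -0.2, 40.0]
```

View pics/scene_g1.png

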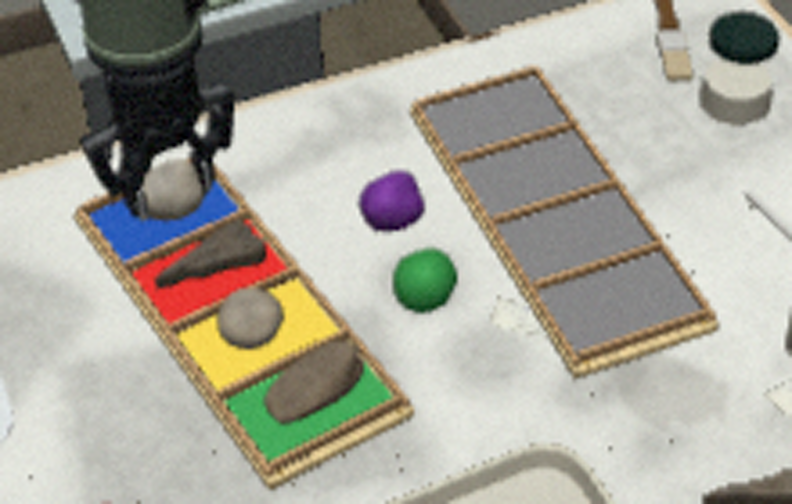

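The pale stone is between the fingers at crop (170,190), opening 54.9 mm. Next I lift it.

Emit:
step_arm([
  [0, -10, 0, 0, 0, 0, 40],
  [0, -25, 0, 0, 0, 0, 40],
  [0, -30, 0, 0, 0, 0, 40],
  [0, -25, 0, 0, 0, 0, 40],
  [0, 0, 0, 0, 0, 0, 40],
])

```text
time: 4.4
position: [0.4118, -0.1356, 0.2895]
eef_rot: [-90.0, 0.2, -80.9]
wrist_force: [-0.2, -0.6, -1.7]
opening: 0.0551
```

```bash
python3 go.py 678 178 130 -91 12 40
```

```text
t 4.4 grasp [ 411.7 -135.2  134.5] eul [-90.    0.2 -80.9] F [-0.2 -0.6 -1.7] op 55.1
tot tool [-267.6    5.1  312.4] rot [ 0.  10.1 -0.2]
[-22, 0, 26, 0.0, 0.8, -0.0, 40.0]
[-23, 0, 26, 0.0, 0.8, -0.0, 40.0]
[-23, 0, 25, 0.0, 0.8, -0.0, 40.0]
[-23, 0, 25, 0.0, 0.8, -0.0, 40.0]
[-24, 0, 25, 0.0, 0.8, -0.0, 40.0]
[-24, 0, 24, 0.0, 0.8, -0.0, 40.0]
[-25, 0, 24, 0.0, 0.8, -0.0, 40.0]
[-25, 0, 24, 0.0, 0.8, -0.0, 40.0]
[-25, 0, 23, 0.0, 0.8, -0.0, 40.0]
[-26, 0, 23, 0.0, 0.8, -0.0, 40.0]
[-26, 0, 22, 0.0, 0.8, -0.0, 40.0]
[-26, 0, 22, 0.0, 0.8, -0.0, 40.0]
```

Emit:
step_arm([
  [-12, 0, 14, 0, 0.8, 0, 40],
  [-23, 0, 26, 0, 0.8, 0, 40],
  [-23, 0, 25, 0, 0.8, 0, 40],
  [-23, 0, 25, 0, 0.8, 0, 40],
  [-24, 0, 25, 0, 0.8, 0, 40],
  [-24, 0, 24, 0, 0.8, 0, 40],
  [-25, 0, 24, 0, 0.8, 0, 40],
  [-25, 0, 24, 0, 0.8, 0, 40],
])

```text
time: 5.4
position: [0.5813, 0.0657, 0.2837]
eef_rot: [-90.5, 0.0, -87.8]
wrist_force: [0.4, -1.3, -1.0]
opening: 0.0553
```

```bash
python3 go.py 678 178 100 -91 5 40
```

```text
t 5.4 grasp [580.   65.8 128.7] eul [-90.5   0.  -87.8] F [ 0.4 -1.3 -1. ] op 55.3
tot tool [-108.4   27.9  101.2] rot [ 0.5  3.2 -0. ]
[-22, 6, 20, 0.1, 0.6, -0.0, 40.0]
[-22, 6, 20, 0.1, 0.6, -0.0, 40.0]
[-22, 6, 20, 0.1, 0.6, -0.0, 40.0]
[-22, 6, 19, 0.1, 0.6, -0.0, 40.0]
[-23, 6, 19, 0.1, 0.6, -0.0, 40.0]
```

Emit:
step_arm([
  [-23, 4, 20, 0.1, 0.6, 0, 40],
  [-23, 4, 20, 0.1, 0.6, 0, 40],
  [-22, 5, 20, 0.1, 0.6, 0, 40],
  [-18, 6, 17, 0.1, 0.6, 0, 40],
  [-8, 6, 8, 0.1, 0.6, 0, 40],
  [0, 0, 0, 0, 0, 0, 40],
  [0, 0, 0, 0, 0, 0, 40],
])

```text
time: 6.28
position: [0.6647, 0.1656, 0.2498]
eef_rot: [-90.4, -0.2, -90.8]
wrist_force: [-0.2, -0.4, -0.9]
opening: 0.0552
```

```bash
python3 go.py 678 178 48 -91 4 40
```

```text
t 6.28 grasp [663.5 165.1  94.8] eul [-90.4  -0.2 -90.8] F [-0.2 -0.4 -0.9] op 55.2
tot tool [-12.7  46.7  13.5] rot [0.4 0.2 0.2]
[-3, 12, 3, 0.1, 0.1, 0.0, 40.0]
[-3, 12, 3, 0.1, 0.1, 0.0, 40.0]
[-3, 12, 3, 0.1, 0.1, 0.0, 40.0]
[-3, 12, 3, 0.1, 0.1, 0.0, 40.0]
```

Emit:
step_arm([
  [-8, 6, 9, 0.3, 0.1, 0.1, 40],
  [-4, 8, 4, 0.1, 0, 0, 40],
  [0, 8, 0, 0, 0, 0, 40],
  [0, 8, 0, 0, 0, 0, 40],
])

```text
time: 6.78
position: [0.6787, 0.1768, 0.2186]
eef_rot: [-89.9, -0.1, -90.9]
wrist_force: [0.3, -0.3, -3.5]
opening: 0.0554
```

```bash
python3 go.py 678 178 41 -91 3 40
```

```text
t 6.78 grasp [678.8 176.6  63.6] eul [-89.9  -0.1 -90.9] F [ 0.3 -0.3 -3.5] op 55.4
tot tool [-1.3 22.6 -0.7] rot [-0.1  0.1  0.1]
[0, 8, 0, -0.0, 0.0, 0.0, 40.0]
[0, 8, 0, -0.0, 0.0, 0.0, 40.0]
[0, 8, 0, -0.0, 0.0, 0.0, 40.0]
```

Emit:
step_arm([
  [-1, 8, 0, 0, 0, 0, 40],
  [-1, 7, -1, 0, 0, 0, 40],
  [0, 5, 0, 0, 0, 0, 40],
  [0, 1, 0, 0, 0, 0, 40],
])

```text
time: 7.28
position: [0.6772, 0.1786, 0.1953]
eef_rot: [-90.0, -0.1, -90.9]
wrist_force: [-0.6, -0.4, -1.9]
opening: 0.0545
```

```bash
python3 go.py 678 178 40 -91 1 40
```

```text
t 7.28 grasp [677.2 178.3  40.3] eul [-90.   -0.1 -90.9] F [-0.6 -0.4 -1.9] op 54.5
tot tool [0.6 0.3 0.8] rot [0.  0.1 0.1]
[1, 0, 1, 0.0, 0.1, 0.1, 40.0]
```

Emit:
step_arm([
  [0, 1, 1, 0, 0, 0, 40],
  [0, 1, 0, 0, 0, 0, 40],
  [0, 0, 0, 0, 0, 0, 40],
])

```text
time: 7.65
position: [0.6787, 0.1786, 0.1948]
eef_rot: [-89.9, -0.1, -91.0]
wrist_force: [0.0, 0.1, -1.0]
opening: 0.0553
```

```bash
python3 go.py 678 178 40 -91 1 40;python3 snap.py p1 scene
```

```text
t 7.65 grasp [678.9 178.4  39.8] eul [-89.9  -0.1 -91. ] F [ 0.   0.1 -1. ] op 55.3
tot tool [ 0.6 -0.2 -0.7] rot [-0.1  0.   0.1]
[1, 0, -1, -0.1, 0.0, 0.1, 40.0]
```

View pics/scene_p1.png

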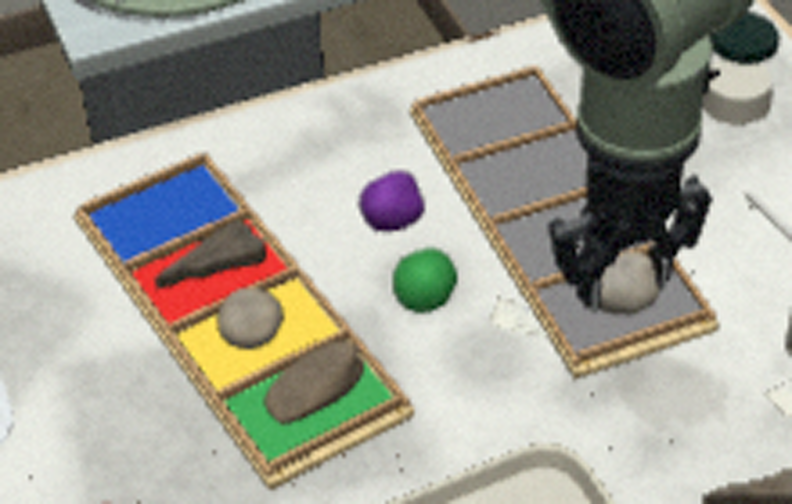

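Emit:
step_arm([
  [0, 1.5, 0, 0, 0, 0, 40],
  [0, 1, 0, 0, 0, 0, 40],
])

```text
time: 7.95
position: [0.6791, 0.1787, 0.1943]
eef_rot: [-89.9, -0.0, -91.0]
wrist_force: [-8.3, -1.5, 17.1]
opening: 0.0549
```

```bash
python3 go.py 678 178 40 -91 1 40
```

```text
t 7.95 grasp [679.5 178.5  39.3] eul [-89.9  -0.  -91. ] F [-8.3 -1.5 17.1] op 54.9
tot tool [ 0.7 -0.7 -1.1] rot [-0.1  0.   0. ]
[1, -1, -1, -0.1, 0.0, 0.0, 40.0]
```

Emit:
step_arm([
  [0, -0.5, 0, 0, 0, 0, 57],
  [0, 0, 0, 0, 0, 0, 62],
  [0, 0, 0, 0, 0, 0, 75],
  [0, 0, 0, 0, 0, 0, 80],
  [0, -15, 0, 0, 0, 0, 80],
  [0, -30, 0, 0, 0, 0, 80],
  [0, -40, 0, 0, 0, 0, 80],
  [0, -20, 0, 0, 0, 0, 80],
])

```text
time: 8.95
position: [0.6788, 0.1787, 0.3042]
eef_rot: [-89.9, -0.1, -91.0]
wrist_force: [0.2, -0.7, 0.1]
opening: 0.0801
```

```bash
python3 go.py 582 -118.5 125 -81 13 85
```

```text
t 8.95 grasp [679.1 178.5 149.2] eul [-89.9  -0.1 -91. ] F [ 0.2 -0.7  0.1] op 80.1
tot tool [298.7  24.4 -91.8] rot [ -0.1 -10.    0.1]
[23, 2, -7, -0.0, -0.8, 0.0, 85.0]
[23, 2, -7, -0.0, -0.8, 0.0, 85.0]
[23, 2, -8, -0.0, -0.8, 0.0, 85.0]
[23, 2, -8, -0.0, -0.8, 0.0, 85.0]
[23, 2, -8, -0.0, -0.8, 0.0, 85.0]
[22, 2, -9, -0.0, -0.8, 0.0, 85.0]
[22, 2, -9, -0.0, -0.8, 0.0, 85.0]
[22, 2, -9, -0.0, -0.8, 0.0, 85.0]
[22, 2, -9, -0.0, -0.8, 0.0, 85.0]
[22, 2, -10, -0.0, -0.8, 0.0, 85.0]
[22, 2, -10, -0.0, -0.8, 0.0, 85.0]
[22, 2, -10, -0.0, -0.8, 0.0, 85.0]
[22, 2, -11, -0.0, -0.8, 0.0, 85.0]
```

Next is the brown stone.

Emit:
step_arm([
  [23, 1, -7, 0, -0.8, 0, 85],
  [23, 1, -7, 0, -0.8, 0, 85],
  [23, 1, -8, 0, -0.8, 0, 85],
  [23, 1, -8, 0, -0.8, 0, 85],
  [23, 1, -8, 0, -0.8, 0, 85],
  [23, 1, -9, 0, -0.8, 0, 85],
  [22, 1, -9, 0, -0.8, 0, 85],
  [22, 1, -9, 0, -0.8, 0, 85],
])

```text
time: 9.95
position: [0.6181, -0.009, 0.3002]
eef_rot: [-89.7, 0.0, -84.2]
wrist_force: [0.0, -0.7, -0.0]
opening: 0.0853
```

Emit:
step_arm([
  [22, 4, -9, 0, -0.8, 0, 85],
  [22, 4, -9, 0, -0.8, 0, 85],
  [22, 4, -10, 0, -0.8, 0, 85],
  [18, 4, -8, 0, -0.8, 0, 85],
  [9, 4, -4, 0, 0, 0, 85],
  [0, 0, 0, 0, 0, 0, 85],
])

```text
time: 10.7
position: [0.5884, -0.111, 0.2808]
eef_rot: [-89.7, -0.1, -81.0]
wrist_force: [-0.6, 0.1, 0.1]
opening: 0.085
```

```bash
python3 snap.py q1 top;  python3 go.py 582 -118.5 35 -81 5 85
```

```text
t 10.75 grasp [ 589.5 -110.4  125.9] eul [-89.7  -0.  -81. ] F [ 0.5 -0.8  0.3] op 84.8
tot tool [ 6.9 90.9 -8.3] rot [-0.3  0.   0. ]
[1, 18, -2, -0.1, 0.0, 0.0, 85.0]
[1, 18, -2, -0.1, 0.0, 0.0, 85.0]
[1, 18, -2, -0.1, 0.0, 0.0, 85.0]
[1, 18, -2, -0.1, 0.0, 0.0, 85.0]
[1, 18, -2, -0.1, 0.0, 0.0, 85.0]
```

View pics/top_q1.png

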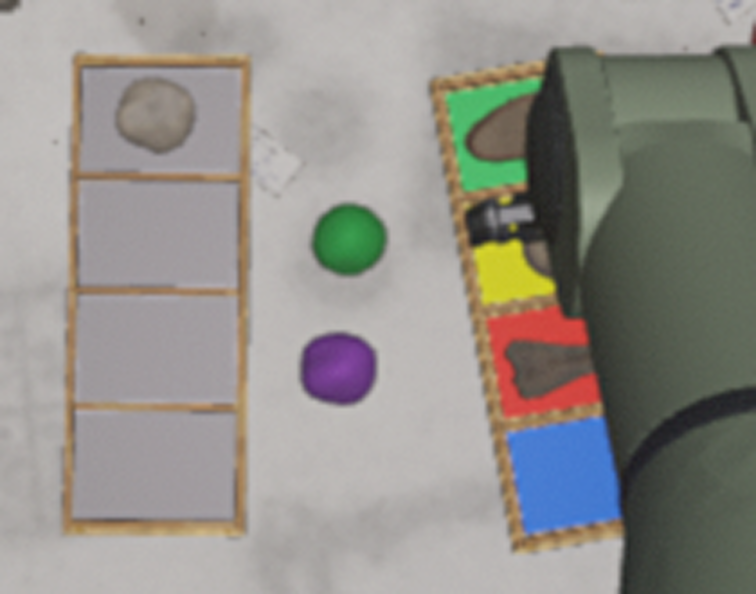

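The pale stone sits centred in the far bay at crop (156,114), once parallax is allowed for. I continue with the brown stone.

Emit:
step_arm([
  [6, 15, -7, -0.2, 0, 0, 85],
  [1, 15, -2, 0, 0, 0, 85],
  [0, 15, 0, 0, 0, 0, 85],
  [0, 10, 0, 0, 0, 0, 85],
])

```text
time: 11.25
position: [0.5808, -0.1172, 0.2221]
eef_rot: [-89.9, -0.0, -80.9]
wrist_force: [0.7, -0.4, -0.8]
opening: 0.0854
```

```bash
python3 go.py 582 -118.5 34 -81 3 85
```

```text
t 11.25 grasp [ 581.1 -117.2   67.1] eul [-89.9  -0.  -80.9] F [ 0.7 -0.4 -0.8] op 85.4
tot tool [ 1.4 33.1  0.9] rot [-0.1  0.1  0. ]
[0, 11, 0, -0.0, 0.0, 0.0, 85.0]
[0, 11, 0, -0.0, 0.0, 0.0, 85.0]
[0, 11, 0, -0.0, 0.0, 0.0, 85.0]
```

Emit:
step_arm([
  [1, 11, 1, 0, 0, 0, 85],
  [0, 10, 0, 0, 0, 0, 85],
  [0, 9, 0, 0, 0, 0, 85],
  [0, 1, 0, 0, 0, 0, 70],
  [0, 1, 0, 0, 0, 0, 40],
  [0, 1, 0, 0, 0, 0, 40],
  [0, 0, 0, 0, 0, 0, 40],
  [0, 0, 0, 0, 0, 0, 40],
])

```text
time: 12.25
position: [0.5825, -0.1181, 0.1886]
eef_rot: [-89.8, -0.0, -80.9]
wrist_force: [-0.2, 0.6, -1.3]
opening: 0.0529
```

```bash
python3 go.py 582 -118.5 34 -81 1 85
```

```text
t 12.25 grasp [ 583.  -118.1   33.6] eul [-89.8  -0.  -80.9] F [-0.2  0.6 -1.3] op 52.9
tot tool [ 0.3 -0.4 -0.5] rot [-0.2  0.1  0. ]
[0, 0, -1, -0.2, 0.1, 0.0, 85.0]
```

Emit:
step_arm([
  [0, -10, 0, 0, 0, 0, 40],
  [0, -25, 0, 0, 0, 0, 40],
  [0, -30, 0, 0, 0, 0, 40],
  [0, -25, 0, 0, 0, 0, 40],
  [0, 0, 0, 0, 0, 0, 40],
])

```text
time: 12.88
position: [0.5822, -0.1181, 0.2833]
eef_rot: [-89.8, -0.1, -80.9]
wrist_force: [0.0, 0.0, -1.6]
opening: 0.0528
```

```bash
python3 go.py 506 180.6 125 -91 14 40
```

```text
t 12.88 grasp [ 582.7 -118.1  128.3] eul [-89.8  -0.1 -80.9] F [ 0.   0.  -1.6] op 52.8
tot tool [-307.     2.9  -27.8] rot [-0.2 10.1  0. ]
[-22, 0, -2, -0.0, 0.7, 0.0, 40.0]
[-22, 0, -2, -0.0, 0.7, 0.0, 40.0]
[-22, 0, -3, -0.0, 0.7, 0.0, 40.0]
[-22, 0, -3, -0.0, 0.7, 0.0, 40.0]
[-22, 0, -3, -0.0, 0.7, 0.0, 40.0]
[-22, 0, -3, -0.0, 0.7, 0.0, 40.0]
[-22, 0, -4, -0.0, 0.7, 0.0, 40.0]
[-22, 0, -4, -0.0, 0.7, 0.0, 40.0]
[-22, 0, -4, -0.0, 0.7, 0.0, 40.0]
[-22, 0, -4, -0.0, 0.7, 0.0, 40.0]
[-22, 0, -5, -0.0, 0.7, 0.0, 40.0]
[-21, 0, -5, -0.0, 0.7, 0.0, 40.0]
[-21, 0, -5, -0.0, 0.7, 0.0, 40.0]
[-21, 0, -6, -0.0, 0.7, 0.0, 40.0]
```

Emit:
step_arm([
  [-12, 0, -1, 0, 0.7, 0, 40],
  [-22, 0, -2, 0, 0.7, 0, 40],
  [-22, 0, -3, 0, 0.7, 0, 40],
  [-22, 0, -3, 0, 0.7, 0, 40],
  [-22, 0, -3, 0, 0.7, 0, 40],
  [-22, 0, -3, 0, 0.7, 0, 40],
  [-22, 0, -4, 0, 0.7, 0, 40],
  [-22, 0, -4, 0, 0.7, 0, 40],
])

```text
time: 13.88
position: [0.5356, 0.0538, 0.2767]
eef_rot: [-90.4, 0.1, -86.8]
wrist_force: [-0.5, 0.1, -2.5]
opening: 0.0526
```

Emit:
step_arm([
  [-22, 3, -4, 0, 0.7, 0, 40],
  [-22, 3, -4, 0, 0.7, 0, 40],
  [-22, 3, -5, 0, 0.7, 0, 40],
  [-21, 3, -5, 0, 0.7, 0, 40],
  [-21, 3, -5, 0, 0.7, 0, 40],
  [-15, 3, -4, 0, 0.7, 0, 40],
  [-7, 2, -2, 0, 0.7, 0, 40],
  [0, 0, 0, 0, 0, 0, 40],
])

```text
time: 14.88
position: [0.4958, 0.1936, 0.2503]
eef_rot: [-91.0, -0.1, -91.7]
wrist_force: [0.1, -0.8, -1.7]
opening: 0.0531
```

```bash
python3 go.py 506 180.6 60 -91 4 40
```

```text
t 14.88 grasp [493.1 193.4  95.3] eul [-91.   -0.1 -91.7] F [ 0.1 -0.8 -1.7] op 53.1
tot tool [12.6 35.1 11.2] rot [ 1.  -0.7  0.1]
[3, 9, 3, 0.2, -0.2, 0.0, 40.0]
[3, 9, 3, 0.2, -0.2, 0.0, 40.0]
[3, 9, 3, 0.2, -0.2, 0.0, 40.0]
[3, 9, 3, 0.2, -0.2, 0.0, 40.0]
```

Emit:
step_arm([
  [9, 6, 8, 0.8, -0.6, 0, 40],
  [3, 8, 3, 0.2, 0, 0, 40],
  [0, 8, 0, 0, 0, 0, 40],
  [0, 8, 0, 0, 0, 0, 40],
  [0, 2, 0, 0, 0, 0, 40],
])

```text
time: 15.5
position: [0.5075, 0.178, 0.2154]
eef_rot: [-90.0, -0.2, -91.2]
wrist_force: [0.1, -0.0, -2.4]
opening: 0.0529
```

```bash
python3 go.py 506 180.6 35 -91 4 40
```

```text
t 15.5 grasp [507.7 177.6  60.4] eul [-90.   -0.2 -91.2] F [ 0.1 -0.  -2.4] op 52.9
tot tool [-2.6 25.4 -1.6] rot [-0.  -0.2  0.2]
[-1, 6, 0, -0.0, -0.1, 0.0, 40.0]
[-1, 6, 0, -0.0, -0.1, 0.0, 40.0]
[-1, 6, 0, -0.0, -0.1, 0.0, 40.0]
[-1, 6, 0, -0.0, -0.1, 0.0, 40.0]
```

Emit:
step_arm([
  [-2, 8, -1, 0, 0, 0, 40],
  [-1, 8, -1, 0, 0, 0.1, 40],
  [0, 5, 0, 0, 0, 0, 40],
  [0, 2, 0, 0, 0, 0, 40],
  [0, 2, 0, 0, 0, 0, 40],
])

```text
time: 16.12
position: [0.5054, 0.1817, 0.1888]
eef_rot: [-89.9, -0.0, -91.2]
wrist_force: [-0.5, -0.1, -1.6]
opening: 0.0531
```

```bash
python3 go.py 506 180.6 33 -91 1 40
```

```text
t 16.12 grasp [505.5 181.6  33.8] eul [-89.9  -0.  -91.2] F [-0.5 -0.1 -1.6] op 53.1
tot tool [1.1 0.8 0.6] rot [-0.1 -0.2  0. ]
[1, 1, 1, -0.1, -0.2, 0.0, 40.0]
```

Emit:
step_arm([
  [1, 1, 0, 0, 0, 0, 40],
  [0, 1, 0, 0, 0, 0, 40],
])

```text
time: 16.38
position: [0.5054, 0.1809, 0.1877]
eef_rot: [-89.9, 0.0, -91.2]
wrist_force: [-9.2, -2.8, 33.4]
opening: 0.0529
```

Emit:
step_arm([
  [0, 1, 0, 0, 0, 0, 40],
])

```text
time: 16.5
position: [0.5054, 0.1809, 0.1877]
eef_rot: [-89.9, 0.0, -91.2]
wrist_force: [-8.2, -2.5, 26.5]
opening: 0.0528
```

Emit:
step_arm([
  [0, -0.7, 0, 0, 0, 0, 55],
  [0, 0, 0, 0, 0, 0, 60],
  [0, 0, 0, 0, 0, 0, 72],
  [0, 0, 0, 0, 0, 0, 78],
  [0, -15, 0, 0, 0, 0, 78],
  [0, -30, 0, 0, 0, 0, 78],
  [0, -40, 0, 0, 0, 0, 78],
  [0, -20, 0, 0, 0, 0, 78],
])

```text
time: 17.5
position: [0.505, 0.1805, 0.2985]
eef_rot: [-89.9, -0.0, -91.2]
wrist_force: [-0.1, -0.2, -0.7]
opening: 0.0785
```

```bash
python3 go.py 668.7 -94.5 125 15 16 64
```

```text
t 17.5 grasp [505.2 180.5 143.5] eul [-89.9  -0.  -91.2] F [-0.1 -0.2 -0.7] op 78.5
tot tool [271.5  18.8 169.3] rot [-0.000e+00 -1.062e+02  1.000e-01]
[17, 1, 11, -0.0, -6.6, 0.0, 64.0]
[18, 1, 9, -0.0, -6.6, 0.0, 64.0]
[19, 1, 6, -0.0, -6.6, 0.0, 64.0]
[20, 1, 4, -0.0, -6.6, 0.0, 64.0]
[20, 1, 2, -0.0, -6.6, 0.0, 64.0]
[20, 1, 0, -0.0, -6.6, 0.0, 64.0]
[20, 1, -3, -0.0, -6.6, 0.0, 64.0]
[19, 1, -5, -0.0, -6.6, 0.0, 64.0]
[19, 1, -7, -0.0, -6.6, 0.0, 64.0]
[18, 1, -9, -0.0, -6.6, 0.0, 64.0]
[16, 1, -11, -0.0, -6.6, 0.0, 64.0]
[15, 1, -13, -0.0, -6.6, 0.0, 64.0]
[13, 1, -15, -0.0, -6.6, 0.0, 64.0]
[12, 1, -16, -0.0, -6.6, 0.0, 64.0]
[10, 1, -17, -0.0, -6.6, 0.0, 64.0]
[8, 1, -18, -0.0, -6.6, 0.0, 64.0]
```

Emit:
step_arm([
  [17, 1, 11, 0, -6.6, 0, 78],
  [18, 1, 9, 0, -6.6, 0, 64],
  [19, 1, 6, 0, -6.6, 0, 64],
  [20, 1, 4, 0, -6.6, 0, 64],
  [20, 1, 2, 0, -6.6, 0, 64],
  [20, 1, 0, 0, -6.6, 0, 64],
  [20, 1, -3, 0, -6.6, 0, 64],
  [19, 1, -5, 0, -6.6, 0, 64],
])

```text
time: 18.5
position: [0.5909, 0.0404, 0.3018]
eef_rot: [-89.6, -0.5, -36.6]
wrist_force: [0.8, 0.5, -0.4]
opening: 0.0639
```

```bash
python3 go.py 668.7 -94.5 120 15 8 64
```

```text
t 18.5 grasp [592.6  40.4 146.8] eul [-89.6  -0.5 -36.6] F [ 0.8  0.5 -0.4] op 63.9
tot tool [142.6  27.6 -62.2] rot [ -0.1 -51.6   0.6]
[18, 3, -8, -0.0, -6.4, 0.1, 64.0]
[17, 3, -10, -0.0, -6.4, 0.1, 64.0]
[16, 3, -12, -0.0, -6.4, 0.1, 64.0]
[14, 3, -13, -0.0, -6.4, 0.1, 64.0]
[13, 3, -15, -0.0, -6.4, 0.1, 64.0]
[11, 3, -16, -0.0, -6.4, 0.1, 64.0]
[9, 3, -17, -0.0, -6.4, 0.1, 64.0]
[7, 3, -18, -0.0, -6.4, 0.1, 64.0]
```

Emit:
step_arm([
  [18, 3, -8, 0, -6.4, 0.1, 64],
  [17, 3, -10, 0, -6.4, 0.1, 64],
  [16, 3, -12, 0, -6.4, 0.1, 64],
  [14, 3, -13, 0, -6.4, 0.1, 64],
  [13, 3, -15, 0, -6.4, 0.1, 64],
  [11, 3, -16, 0, -6.4, 0.1, 64],
  [8, 3, -15, 0, -6.4, 0.1, 64],
  [4, 2, -10, 0, -6, 0.1, 64],
])

```text
time: 19.5
position: [0.6666, -0.0919, 0.2876]
eef_rot: [-90.2, -0.1, 15.8]
wrist_force: [0.1, 0.3, -1.2]
opening: 0.064
```

Emit:
step_arm([
  [0, 0, 0, 0, 0, 0, 64],
])

```text
time: 19.62
position: [0.6665, -0.093, 0.2881]
eef_rot: [-90.2, -0.0, 15.7]
wrist_force: [-0.1, -0.4, 0.4]
opening: 0.0642
```

```bash
python3 go.py 668.7 -94.5 80 15 3 64;python3 snap.py q2 top scene
```

```text
t 19.62 grasp [666.8 -93.6 133.1] eul [-90.2  -0.   15.7] F [-0.1 -0.4  0.4] op 64.2
tot tool [ 1.7 53.1 -1.8] rot [0.2 0.7 0. ]
[1, 18, -1, 0.1, 0.2, 0.0, 64.0]
[1, 18, -1, 0.1, 0.2, 0.0, 64.0]
[1, 18, -1, 0.1, 0.2, 0.0, 64.0]
```

View pics/top_q2.png

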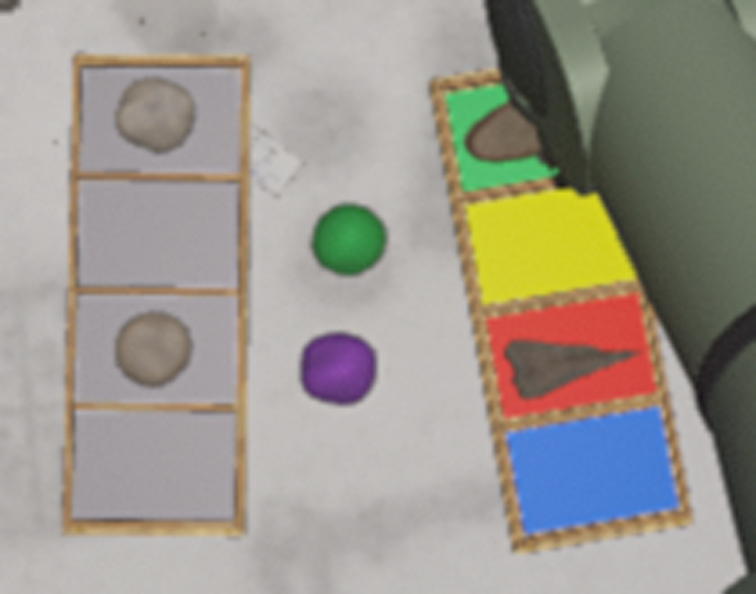

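View pics/scene_q2.png

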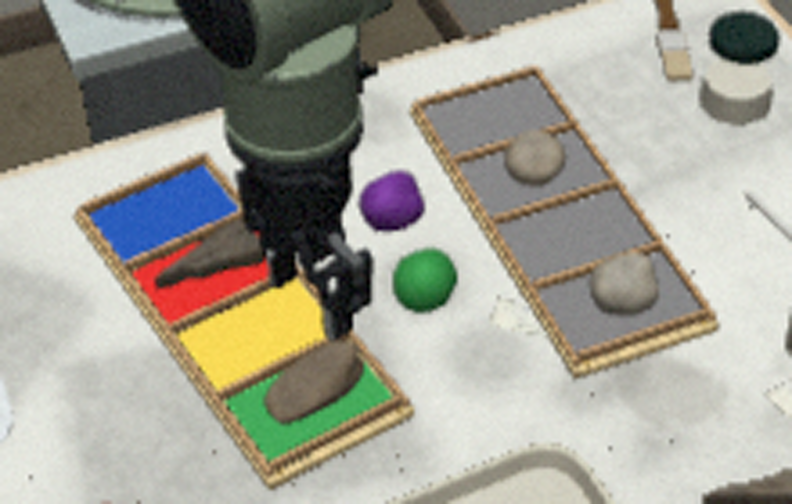

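The brown stone is centred in the second bay at crop (154,349). The gripper is above the long stone, so I descend.

Emit:
step_arm([
  [2, 18, -2, 0.1, 0.5, 0, 64],
  [0, 18, 0, 0, 0.2, 0, 64],
  [0, 18, 0, 0, 0, 0, 64],
  [0, 15, 0, 0, 0, 0, 64],
])

```text
time: 20.23
position: [0.6686, -0.0917, 0.2155]
eef_rot: [-90.1, -0.1, 14.8]
wrist_force: [-0.8, -0.2, 0.6]
opening: 0.0643
```

```bash
python3 go.py 668.7 -94.5 41 15 2 64
```

```text
t 20.23 grasp [668.9 -92.   60.5] eul [-90.1  -0.1  14.8] F [-0.8 -0.2  0.6] op 64.3
tot tool [-0.7 19.5 -2.6] rot [ 0.1 -0.2  0.1]
[0, 10, -1, 0.1, -0.1, 0.0, 64.0]
[0, 10, -1, 0.1, -0.1, 0.0, 64.0]
```

Emit:
step_arm([
  [0, 9, -2, 0.1, 0, 0.1, 64],
  [0, 8, -1, 0, 0, 0, 64],
  [0, 2, 0, 0, 0, 0, 50],
  [0, 0, 0, 0, 0, 0, 35],
  [0, 0, 0, 0, 0, 0, 35],
  [0, 0, 0, 0, 0, 0, 35],
  [0, 0, 0, 0, 0, 0, 35],
], newtons=60)

```text
time: 21.1
position: [0.6692, -0.0949, 0.1947]
eef_rot: [-90.0, 0.1, 14.8]
wrist_force: [0.4, -0.8, -2.0]
opening: 0.0437
```

```bash
python3 go.py 668.7 -94.5 41 15 1 64
```

```text
t 21.1 grasp [669.  -95.   39.7] eul [-90.    0.1  14.8] F [ 0.4 -0.8 -2. ] op 43.7
tot tool [-0.4 -1.3  0.5] rot [ 0.  -0.2 -0.1]
[0, -1, 1, 0.0, -0.2, -0.1, 64.0]
```

Emit:
step_arm([
  [0, -10, 0, 0, 0, 0, 35],
  [0, -25, 0, 0, 0, 0, 35],
  [0, -30, 0, 0, 0, 0, 35],
  [0, -25, 0, 0, 0, 0, 35],
  [0, 0, 0, 0, 0, 0, 35],
])

```text
time: 21.72
position: [0.6695, -0.0946, 0.2898]
eef_rot: [-90.0, 0.0, 14.8]
wrist_force: [-0.4, 0.2, -3.4]
opening: 0.0436
```

```bash
python3 go.py 420.3 182 133 -1 16 35
```

```text
t 21.73 grasp [669.4 -94.7 134.8] eul [-90.    0.   14.8] F [-0.4  0.2 -3.4] op 43.6
tot tool [-170.     1.8  331.2] rot [ 0.  15.8 -0. ]
[-11, 0, 21, 0.0, 1.0, -0.0, 35.0]
[-11, 0, 21, 0.0, 1.0, -0.0, 35.0]
[-11, 0, 20, 0.0, 1.0, -0.0, 35.0]
[-12, 0, 20, 0.0, 1.0, -0.0, 35.0]
[-12, 0, 20, 0.0, 1.0, -0.0, 35.0]
[-12, 0, 20, 0.0, 1.0, -0.0, 35.0]
[-13, 0, 19, 0.0, 1.0, -0.0, 35.0]
[-13, 0, 19, 0.0, 1.0, -0.0, 35.0]
[-13, 0, 19, 0.0, 1.0, -0.0, 35.0]
[-14, 0, 19, 0.0, 1.0, -0.0, 35.0]
[-14, 0, 19, 0.0, 1.0, -0.0, 35.0]
[-14, 0, 18, 0.0, 1.0, -0.0, 35.0]
[-15, 0, 18, 0.0, 1.0, -0.0, 35.0]
[-15, 0, 18, 0.0, 1.0, -0.0, 35.0]
[-15, 0, 18, 0.0, 1.0, -0.0, 35.0]
[-16, 0, 17, 0.0, 1.0, -0.0, 35.0]
```

Emit:
step_arm([
  [-6, 0, 11, 0, 1, 0, 35],
  [-11, 0, 21, 0, 1, 0, 35],
  [-11, 0, 20, 0, 1, 0, 35],
  [-12, 0, 20, 0, 1, 0, 35],
  [-12, 0, 20, 0, 1, 0, 35],
  [-12, 0, 20, 0, 1, 0, 35],
  [-13, 0, 19, 0, 1, 0, 35],
  [-13, 0, 19, 0, 1, 0, 35],
])

```text
time: 22.72
position: [0.5426, 0.0424, 0.2827]
eef_rot: [-89.8, 0.7, 6.3]
wrist_force: [-0.0, -0.1, -2.9]
opening: 0.0436
```

Emit:
step_arm([
  [-13, 0, 19, 0, 1, 0, 35],
  [-14, 0, 19, 0, 1, 0, 35],
  [-14, 0, 19, 0, 1, 0, 35],
  [-14, 0, 18, 0, 1, 0, 35],
  [-15, 0, 18, 0, 1, 0, 35],
  [-15, 0, 18, 0, 1, 0, 35],
  [-12, 0, 13, 0, 1, 0, 35],
  [-6, 0, 7, 0, 1, 0, 35],
])

```text
time: 23.72
position: [0.4198, 0.174, 0.2791]
eef_rot: [-90.0, 1.4, -2.1]
wrist_force: [-0.5, -0.9, -3.6]
opening: 0.0438
```

```bash
python3 go.py 420.3 182 100 -1 3 35
```

```text
t 23.73 grasp [416.1 174.1 124.1] eul [-90.    1.4  -2.1] F [-0.5 -0.9 -3.6] op 43.8
tot tool [ 0.8 24.1  8. ] rot [ 0.  -1.1 -1.4]
[0, 8, 3, 0.0, -0.4, -0.5, 35.0]
[0, 8, 3, 0.0, -0.4, -0.5, 35.0]
[0, 8, 3, 0.0, -0.4, -0.5, 35.0]
```

Emit:
step_arm([
  [0, 6, 6, 0, -0.6, -0.9, 35],
  [0, 12, 2, 0, -0.3, -0.4, 35],
  [0, 12, 0, 0, 0, 0, 35],
  [0, 12, 0, 0, 0, 0, 35],
  [0, 5, 0, 0, 0, 0, 35],
])

```text
time: 24.35
position: [0.4184, 0.1819, 0.2273]
eef_rot: [-90.1, 0.1, -1.1]
wrist_force: [-0.6, 1.0, -2.9]
opening: 0.0436
```

```bash
python3 go.py 420.3 182 42 -1 3 35
```

```text
t 24.35 grasp [418.1 181.7  72.3] eul [-90.1   0.1  -1.1] F [-0.6  1.  -2.9] op 43.6
tot tool [ 1.9 30.2  0.2] rot [ 0.1 -0.1 -0.1]
[1, 10, 0, 0.0, -0.0, -0.0, 35.0]
[1, 10, 0, 0.0, -0.0, -0.0, 35.0]
[1, 10, 0, 0.0, -0.0, -0.0, 35.0]
```

Emit:
step_arm([
  [2, 10, 0, 0.1, 0, -0.1, 35],
  [0, 10, 0, 0, 0, 0, 35],
  [0, 6, 0, 0, 0, 0, 35],
  [0, 3, 0, 0, 0, 0, 35],
  [0, 1, 0, 0, 0, 0, 35],
])

```text
time: 24.98
position: [0.4208, 0.1817, 0.1949]
eef_rot: [-90.0, 0.0, -1.1]
wrist_force: [-0.8, 0.5, -2.6]
opening: 0.0435
```

```bash
python3 go.py 420.3 182 39 -1 1 35
```

```text
t 24.98 grasp [420.7 181.8  39.9] eul [-90.    0.   -1.1] F [-0.8  0.5 -2.6] op 43.5
tot tool [-0.5  0.9  0.3] rot [-0.  -0.1 -0. ]
[0, 1, 0, -0.0, -0.1, -0.0, 35.0]
```

Emit:
step_arm([
  [0, 0.8, 0, 0, 0, 0, 35],
  [0, 0.5, 0, 0, 0, 0, 35],
])

```text
time: 25.22
position: [0.4208, 0.1818, 0.194]
eef_rot: [-90.0, 0.0, -1.1]
wrist_force: [-4.4, -0.8, 12.5]
opening: 0.0435
```

Emit:
step_arm([
  [0, -0.4, 0, 0, 0, 0, 46],
  [0, 0, 0, 0, 0, 0, 49],
  [0, 0, 0, 0, 0, 0, 51],
  [0, 0, 0, 0, 0, 0, 51],
  [0, -5, 0, 0, 0, 0, 53],
  [0, -15, 0, 0, 0, 0, 60],
  [0, -30, 0, 0, 0, 0, 60],
  [0, -30, 0, 0, 0, 0, 60],
])

```text
time: 26.22
position: [0.4204, 0.1818, 0.278]
eef_rot: [-90.0, 0.1, -1.1]
wrist_force: [1.0, -0.7, 0.1]
opening: 0.06
```

```bash
python3 go.py 492 -115 125 8 16 60
```

```text
t 26.23 grasp [420.1 181.9 123. ] eul [-90.    0.1  -1.1] F [ 1.  -0.7  0.1] op 60.0
tot tool [  77.1   -2.2 -295.4] rot [-0.  -9.1 -0.1]
[5, 0, -18, -0.0, -0.6, -0.0, 60.0]
[5, 0, -19, -0.0, -0.6, -0.0, 60.0]
[4, 0, -19, -0.0, -0.6, -0.0, 60.0]
[4, 0, -19, -0.0, -0.6, -0.0, 60.0]
[4, 0, -19, -0.0, -0.6, -0.0, 60.0]
[4, 0, -19, -0.0, -0.6, -0.0, 60.0]
[4, 0, -19, -0.0, -0.6, -0.0, 60.0]
[4, 0, -19, -0.0, -0.6, -0.0, 60.0]
[3, 0, -19, -0.0, -0.6, -0.0, 60.0]
[3, 0, -19, -0.0, -0.6, -0.0, 60.0]
[3, 0, -19, -0.0, -0.6, -0.0, 60.0]
[3, 0, -19, -0.0, -0.6, -0.0, 60.0]
[3, 0, -19, -0.0, -0.6, -0.0, 60.0]
[2, 0, -19, -0.0, -0.6, -0.0, 60.0]
[2, 0, -19, -0.0, -0.6, -0.0, 60.0]
[2, 0, -19, -0.0, -0.6, -0.0, 60.0]
```

Emit:
step_arm([
  [5, -1, -18, 0, -0.6, 0, 60],
  [5, -1, -19, 0, -0.6, 0, 60],
  [4, -1, -19, 0, -0.6, 0, 60],
  [4, 0, -19, 0, -0.6, 0, 60],
  [4, 0, -19, 0, -0.6, 0, 60],
  [4, 0, -19, 0, -0.6, 0, 60],
  [4, 0, -19, 0, -0.6, 0, 60],
  [4, 0, -19, 0, -0.6, 0, 60],
])

```text
time: 27.22
position: [0.4581, 0.028, 0.2918]
eef_rot: [-89.9, -0.5, 4.0]
wrist_force: [-0.1, 0.7, 0.4]
opening: 0.06
```

Emit:
step_arm([
  [3, 0, -19, 0, -0.6, 0, 60],
  [3, 0, -19, 0, -0.6, 0, 60],
  [3, 0, -19, 0, -0.6, 0, 50],
  [3, 0, -19, 0, -0.6, 0, 44],
  [3, 0, -19, 0, -0.6, 0, 44],
  [2, 0, -15, 0, -0.6, 0, 44],
  [0, 0, -7, 0, -0.6, 0, 44],
  [0, 0, 0, 0, 0, 0, 44],
])

```text
time: 28.22
position: [0.4864, -0.0919, 0.2998]
eef_rot: [-90.0, -0.7, 8.3]
wrist_force: [0.7, -0.7, 0.2]
opening: 0.0437
```

```bash
python3 go.py 492 -115 70 8 4 44;python3 snap.py q3 top scene
```

```text
t 28.23 grasp [488.4 -91.7 144.8] eul [-90.   -0.7   8.3] F [ 0.7 -0.7  0.2] op 43.7
tot tool [  1.2  74.8 -23.6] rot [0.  0.3 0.7]
[0, 19, -6, 0.0, 0.1, 0.2, 44.0]
[0, 19, -6, 0.0, 0.1, 0.2, 44.0]
[0, 19, -6, 0.0, 0.1, 0.2, 44.0]
[1, 19, -6, 0.0, 0.1, 0.2, 44.0]
```

View pics/top_q3.png

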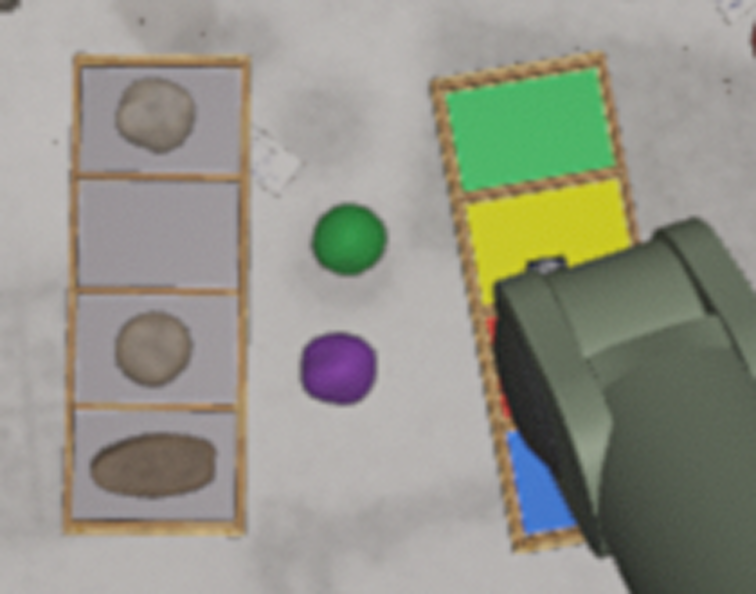

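View pics/scene_q3.png

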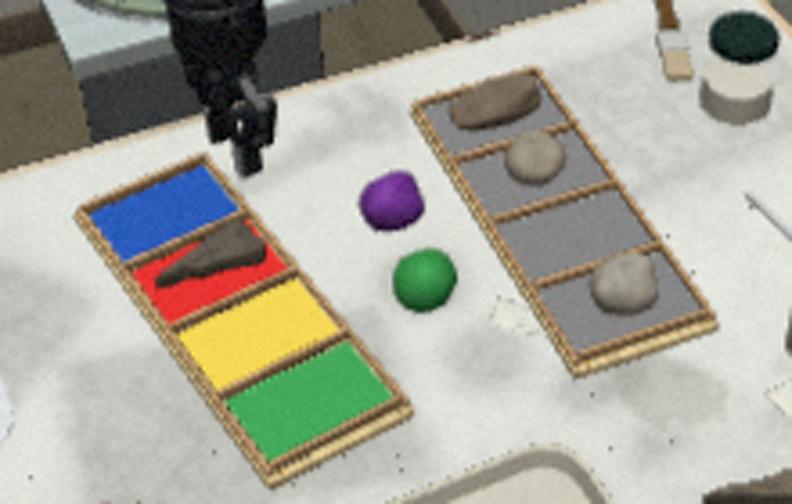

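The long stone lies centred and square in the nearest bay at crop (154,465). Last is the sherd.

Emit:
step_arm([
  [1, 10, -15, 0, 0.2, 0.5, 44],
  [0, 18, -7, 0, 0.1, 0.2, 44],
  [0, 18, -2, 0, 0, 0, 44],
  [0, 18, 0, 0, 0, 0, 44],
  [0, 8, 0, 0, 0, 0, 44],
])

```text
time: 28.95
position: [0.4908, -0.1158, 0.2215]
eef_rot: [-90.0, 0.1, 8.1]
wrist_force: [-0.4, 0.5, 0.8]
opening: 0.0442
```

```bash
python3 go.py 492 -115 43 8 3 44
```

```text
t 28.95 grasp [ 490.4 -115.8   66.5] eul [-90.    0.1   8.1] F [-0.4  0.5  0.8] op 44.2
tot tool [ 1.4 23.5  0.6] rot [-0.   0.1 -0.1]
[0, 8, 0, -0.0, 0.0, -0.0, 44.0]
[0, 8, 0, -0.0, 0.0, -0.0, 44.0]
[0, 8, 0, -0.0, 0.0, -0.0, 44.0]
```

Emit:
step_arm([
  [1, 9, 0, 0, 0, 0, 44],
  [0, 9, 0, 0, 0, 0, 44],
  [0, 5, 0, 0, 0, 0, 44],
  [0, 1, 0, 0, 0, 0, 44],
])

```text
time: 29.45
position: [0.4918, -0.1152, 0.1954]
eef_rot: [-89.9, 0.2, 8.1]
wrist_force: [0.2, -0.5, -0.5]
opening: 0.0439
```

```bash
python3 go.py 492 -115 42 8 1 44
```

```text
t 29.45 grasp [ 491.3 -115.1   40.4] eul [-89.9   0.2   8.1] F [ 0.2 -0.5 -0.5] op 43.9
tot tool [ 0.2 -1.6  0.2] rot [-0.1  0.1 -0.2]
[0, -2, 0, -0.1, 0.1, -0.2, 44.0]
```

Emit:
step_arm([
  [0, 0, 0, 0, 0, 0, 38],
  [0, 0, 0, 0, 0, 0, 32],
  [0, 0, 0, 0, 0, 0, 15],
  [0, 0, 0, 0, 0, 0, 15],
  [0, 0, 0, 0, 0, 0, 15],
], newtons=60)

```text
time: 30.08
position: [0.4917, -0.1153, 0.1962]
eef_rot: [-90.0, 0.1, 8.1]
wrist_force: [-1.4, 0.5, -3.5]
opening: 0.0361
```

```bash
python3 go.py 492 -115 42 8 1 15;python3 snap.py g4 scene
```

```text
t 30.07 grasp [ 491.3 -115.2   41.2] eul [-90.    0.1   8.1] F [-1.4  0.5 -3.5] op 36.1
tot tool [ 0.3 -0.8  0.2] rot [-0.   0.1 -0.1]
[0, -1, 0, -0.0, 0.1, -0.1, 15.0]
```

View pics/scene_g4.png

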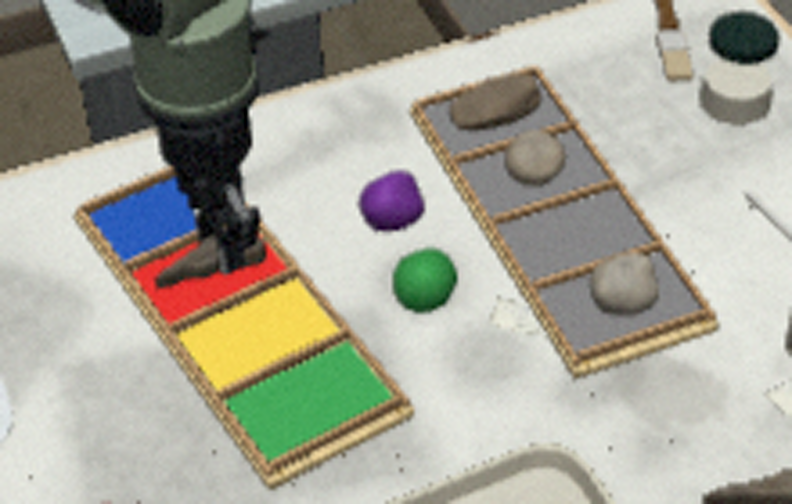

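The fingers hold the sherd at crop (235,245), opening 36 mm, near the measured local width. I lift gently.

Emit:
step_arm([
  [0, 0, 0, 0, 0, 0, 15],
  [0, -5, 0, 0, 0, 0, 15],
  [0, -15, 0, 0, 0, 0, 15],
  [0, -20, 0, 0, 0, 0, 15],
  [0, -25, 0, 0, 0, 0, 15],
  [0, -20, 0, 0, 0, 0, 15],
  [0, 0, 0, 0, 0, 0, 15],
], newtons=80)

```text
time: 31.0
position: [0.4918, -0.1153, 0.2876]
eef_rot: [-90.0, 0.1, 8.1]
wrist_force: [0.6, 0.6, -5.0]
opening: 0.0356
```

```bash
python3 go.py 593.9 189.6 125 2 16 15;python3 snap.py g5 scene
```

```text
t 31.0 grasp [ 491.6 -115.3  132.6] eul [-90.    0.1   8.1] F [ 0.6  0.6 -5. ] op 35.6
tot tool [144.2   7.4 287.4] rot [-0.   6.1 -0.1]
[9, 0, 18, -0.0, 0.4, -0.0, 15.0]
[9, 0, 18, -0.0, 0.4, -0.0, 15.0]
[9, 0, 18, -0.0, 0.4, -0.0, 15.0]
[9, 0, 18, -0.0, 0.4, -0.0, 15.0]
[9, 0, 18, -0.0, 0.4, -0.0, 15.0]
[8, 0, 18, -0.0, 0.4, -0.0, 15.0]
[8, 0, 18, -0.0, 0.4, -0.0, 15.0]
[8, 0, 18, -0.0, 0.4, -0.0, 15.0]
[8, 0, 18, -0.0, 0.4, -0.0, 15.0]
[8, 0, 18, -0.0, 0.4, -0.0, 15.0]
[8, 0, 19, -0.0, 0.4, -0.0, 15.0]
[8, 0, 19, -0.0, 0.4, -0.0, 15.0]
[8, 0, 19, -0.0, 0.4, -0.0, 15.0]
[7, 0, 19, -0.0, 0.4, -0.0, 15.0]
[7, 0, 19, -0.0, 0.4, -0.0, 15.0]
[7, 0, 19, -0.0, 0.4, -0.0, 15.0]
```

View pics/scene_g5.png

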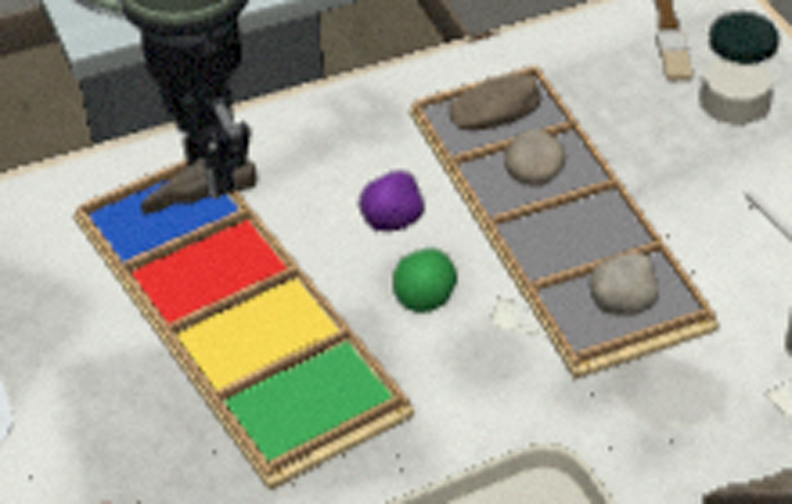

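The sherd is held and looks level, at crop (200,185). Now I carry it over.

Emit:
step_arm([
  [5, 0, 9, 0, 0.4, 0, 15],
  [9, 0, 18, 0, 0.4, 0, 15],
  [9, 0, 18, 0, 0.4, 0, 15],
  [9, 0, 18, 0, 0.4, 0, 15],
  [9, 0, 18, 0, 0.4, 0, 15],
  [8, 0, 18, 0, 0.4, 0, 15],
  [8, 0, 18, 0, 0.4, 0, 15],
  [8, 0, 18, 0, 0.4, 0, 15],
])

```text
time: 32.05
position: [0.5411, 0.0353, 0.2804]
eef_rot: [-89.8, 0.7, 4.8]
wrist_force: [-0.5, 0.2, -3.9]
opening: 0.0352
```

Emit:
step_arm([
  [8, 0, 18, 0, 0.4, 0, 15],
  [8, 0, 18, 0, 0.4, 0, 15],
  [8, 0, 19, 0, 0.4, 0, 15],
  [8, 0, 19, 0, 0.4, 0, 15],
  [8, 0, 19, 0, 0.4, 0, 15],
  [7, 0, 19, 0, 0.4, 0, 15],
  [7, 0, 17, 0, 0.4, 0, 15],
  [4, 0, 9, 0, 0.4, 0, 15],
])

```text
time: 33.05
position: [0.5907, 0.1888, 0.2742]
eef_rot: [-89.8, 1.1, 1.6]
wrist_force: [1.1, 0.2, -3.7]
opening: 0.0355
```

```bash
python3 go.py 593.9 189.6 125 2 2 15
```

```text
t 33.05 grasp [587.6 189.2 119.2] eul [-89.8   1.1   1.6] F [ 1.1  0.2 -3.7] op 35.5
tot tool [ 3.1 -5.9  0.7] rot [-0.2 -0.4 -1.1]
[2, -3, 0, -0.1, -0.2, -0.6, 15.0]
[2, -3, 0, -0.1, -0.2, -0.6, 15.0]
```

Emit:
step_arm([
  [3, 5, 0, -0.2, -0.3, -1, 15],
  [0, 12, 0, 0, 0, 0, 15],
  [0, 12, 0, 0, 0, 0, 15],
  [0, 10, 0, 0, 0, 0, 15],
  [0, 0, 0, 0, 0, 0, 15],
])

```text
time: 33.67
position: [0.5936, 0.1871, 0.2313]
eef_rot: [-90.1, 0.2, 1.9]
wrist_force: [-0.1, -0.2, -4.4]
opening: 0.0351
```

```bash
python3 go.py 593.9 189.6 45 2 4 15;python3 snap.py g6 scene top
```

```text
t 33.67 grasp [593.1 186.7  76.3] eul [-90.1   0.2   1.9] F [-0.1 -0.2 -4.4] op 35.1
tot tool [ 0.5 31.3  2.5] rot [ 0.1 -0.1 -0.2]
[0, 8, 1, 0.0, -0.0, -0.0, 15.0]
[0, 8, 1, 0.0, -0.0, -0.0, 15.0]
[0, 8, 1, 0.0, -0.0, -0.0, 15.0]
[0, 8, 1, 0.0, -0.0, -0.0, 15.0]
```

View pics/scene_g6.png

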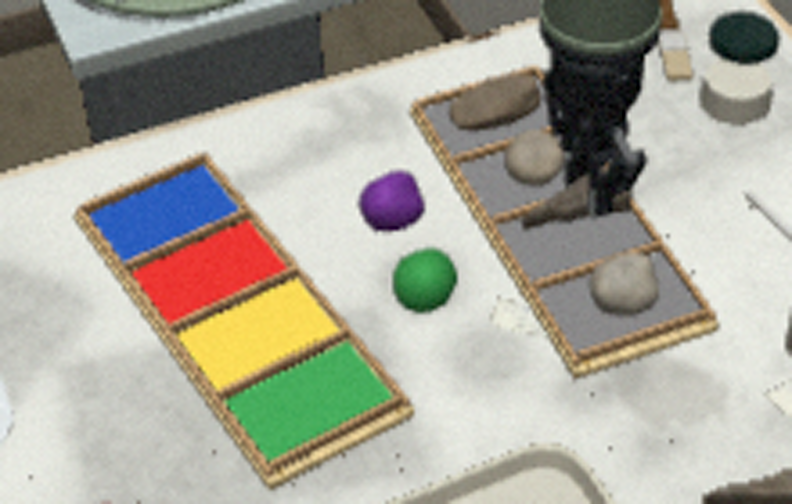

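View pics/top_g6.png

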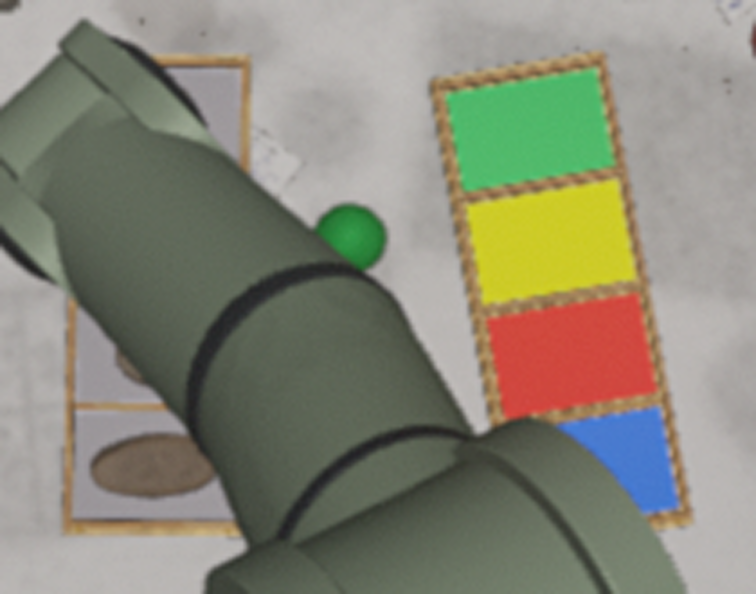

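Emit:
step_arm([
  [0, 10, 3, 0.1, 0, -0.2, 15],
  [0, 10, 0, 0, 0, 0, 15],
  [0, 8, 0, 0, 0, 0, 15],
  [0, 3, 0, 0, 0, 0, 15],
  [0, 1, 0, 0, 0, 0, 15],
])

```text
time: 34.4
position: [0.594, 0.1908, 0.1985]
eef_rot: [-90.0, -0.2, 1.9]
wrist_force: [-1.6, 0.2, -4.1]
opening: 0.0354
```

```bash
python3 go.py 593.9 189.6 41 2 1 15
```

```text
t 34.4 grasp [594.4 190.8  43.5] eul [-90.   -0.2   1.9] F [-1.6  0.2 -4.1] op 35.4
tot tool [-0.1  2.5 -1.2] rot [-0.  -0.1  0.2]
[0, 2, -1, -0.0, -0.1, 0.2, 15.0]
```

Emit:
step_arm([
  [0, 1, -1, 0, 0, 0.1, 15],
  [0, 1, 0, 0, 0, 0, 15],
  [0, 0, 0, 0, 0, 0, 15],
])

```text
time: 34.78
position: [0.5942, 0.1896, 0.1968]
eef_rot: [-90.0, -0.1, 1.9]
wrist_force: [-0.1, -0.1, -3.3]
opening: 0.0351
```

Emit:
step_arm([
  [0, 0.8, 0, 0, 0, 0, 15],
  [0, 0.3, 0, 0, 0, 0, 15],
])

```text
time: 35.02
position: [0.5943, 0.1897, 0.1963]
eef_rot: [-90.0, -0.1, 1.9]
wrist_force: [-2.8, -0.4, 5.6]
opening: 0.0354
```

Emit:
step_arm([
  [0, 0.4, 0, 0, 0, 0, 15],
  [0, 0, 0, 0, 0, 0, 37],
  [0, 0, 0, 0, 0, 0, 40],
  [0, 0, 0, 0, 0, 0, 45],
  [0, 0, 0, 0, 0, 0, 46],
  [0, -5, 0, 0, 0, 0, 46],
  [0, -15, 0, 0, 0, 0, 46],
  [0, -30, 0, 0, 0, 0, 46],
])

```text
time: 36.02
position: [0.594, 0.1898, 0.2474]
eef_rot: [-90.0, -0.0, 1.9]
wrist_force: [0.2, 0.1, 0.9]
opening: 0.0461
```

Emit:
step_arm([
  [0, -40, 0, 0, 0, 0, 46],
  [-9, -5, -20, 0, 0, 0, 46],
  [-9, 0, -25, 0, 0, 0, 46],
  [-9, 0, -25, 0, 0, 0, 46],
  [-9, 0, -25, 0, 0, 0, 46],
  [-9, 0, -25, 0, 0, 0, 46],
  [-9, 0, -25, 0, 0, 0, 46],
  [-9, 0, -25, 0, 0, 0, 46],
])

```text
time: 37.02
position: [0.5327, 0.0107, 0.2993]
eef_rot: [-90.0, -0.3, 1.9]
wrist_force: [-0.0, -0.9, -0.1]
opening: 0.046
```

Emit:
step_arm([
  [-9, 0, -25, 0, 0, 0, 46],
  [-9, 0, -25, 0, 0, 0, 46],
  [-6, 0, -20, 0, 0, 0, 46],
  [-3, 0, -10, 0, 0, 0, 46],
  [0, 0, 0, 0, 0, 0, 46],
])

```text
time: 37.65
position: [0.5045, -0.0767, 0.3002]
eef_rot: [-90.1, -0.3, 1.7]
wrist_force: [0.4, -0.0, 0.3]
opening: 0.0457
```

```bash
python3 snap.py end scene top
```

```text
(no output)
```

View pics/scene_end.png

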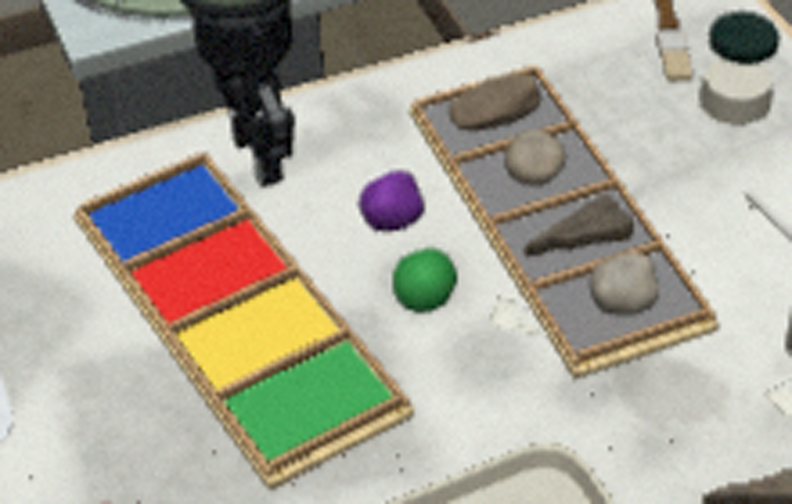

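View pics/top_end.png

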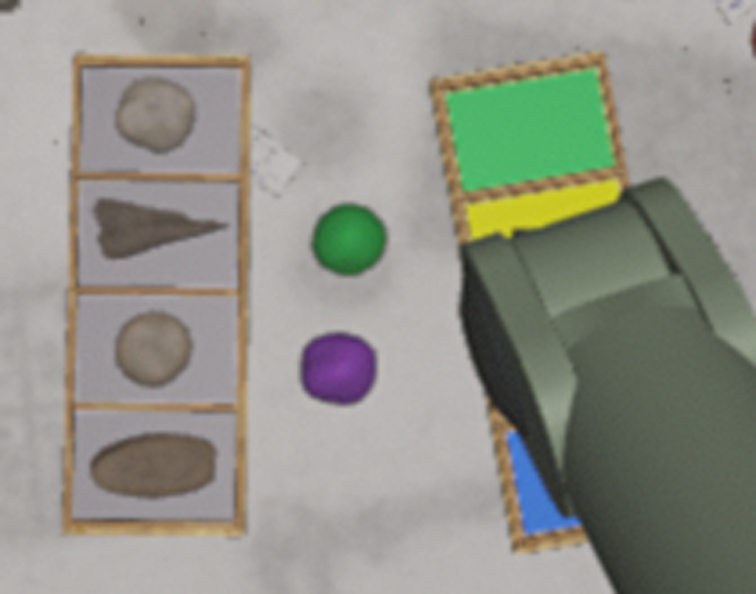

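Run:
```python
from h import *
t=load("top_end");c0=np.array([549.3,179.9]);a=np.radians(-.9);u=np.array([np.cos(a),np.sin(a)]);v=np.array([-u[1],u[0]])
f=t["frame"].astype(np.float32);I=f[...,0]-f[...,2]
for k,bx,z in(("pale",129,.0405),("sherd",43,.0275),("brown",-43,.037),("long",-129,.0355)):
    w=c0+bx*u;px=proj(t,[[*(w/1000),.016]])[0].round().astype(int)
    x0,y0=px-[21,14];J=I[y0:y0+29,x0:x0+43]
    U=cv2.resize(J,None,fx=6,fy=6,interpolation=cv2.INTER_CUBIC);th=(np.percentile(U,5)+np.percentile(U,92))/2
    B=(U>th).astype(np.uint8);C=max(cv2.findContours(B,0,1)[0],key=cv2.contourArea)[:,0]
    P=onz(t,(C+.5)/6-.5+[x0,y0],z)[:,:2]*1000-w
    e=P@u;g=P@v;r=cv2.minAreaRect(P.astype(np.float32))
    print(k,"offset",np.round([(e.max()+e.min())/2,(g.max()+g.min())/2],1),"ext",np.round([np.ptp(e),np.ptp(g)],1),"ang",round(r[2],1))
for n in("scene","top"):
    A=load(n+"0");B=load(n+"_end");sl=np.s_[225:275,118:175] if n=="top" else np.s_[145:190,355:395]
    print(n,"jar diff",np.abs(A["frame"][sl].astype(int)-B["frame"][sl]).mean())
```

```text
pale offset [0.2 2.2] ext [54.3 57.2] ang 69.4
sherd offset [ 3.  -0.8] ext [43.4 96.4] ang 7.4
brown offset [-0.5  0.8] ext [53.1 54.5] ang 44.8
long offset [ 1.2 -0.6] ext [45.2 89.8] ang 3.4
scene jar diff 2.287962962962963
top jar diff 5.4784795321637425
```

Run:
```python
from h import *
im=[]
for n in("top0","top_end"):
    f=load(n)["frame"];s=f[225:275,118:175].astype(int);print(s.mean(axis=(0,1)))
    m=(s.sum(2)<150);y,x=np.nonzero(m);print(m.sum(),x.mean(),y.mean());im.append(cv2.resize(f[215:285,108:185,::-1],None,fx=5,fy=5))
cv2.imwrite("pics/jar.png",np.hstack(im))
```

```text
[97.60421053 96.42421053 94.29859649]
461 23.997830802603037 24.60520607375271
[103.1277193  101.92        99.69438596]
449 24.12249443207127 24.612472160356347
```

View pics/jar.png

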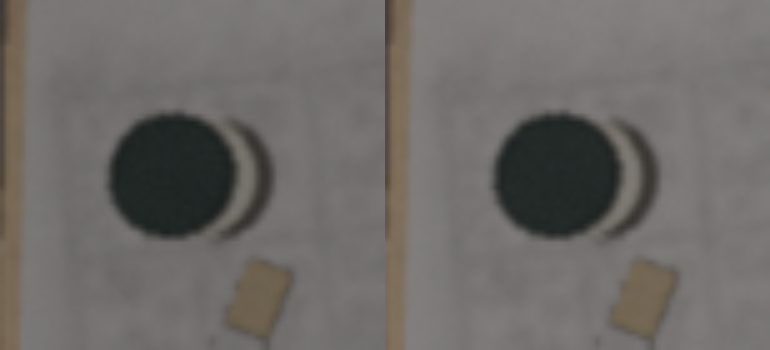

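The jar hasn't moved: its lid is at the same spot in both pictures, and only the brightness differs. I'm handing the job in.

```bash
python3 -c "
from rig import *
print(finish_job())"
```

```text
the job is handed in; nothing more can be done
None
```

I moved all four finds to the grey-lined board in reversed order and handed the job in at about 38 s of the 104 s allowed. From the far bay to the near one they are the pale stone, the sherd, the brown stone and the long stone.

**Position:** the last top view put each find within about 3 mm of its bay centre. The sherd is the farthest off, 3 mm along the row.

**Across the row:** the long stone lies about 4° off square. The sherd's fitted outline shows about 8°, but it is wedge-shaped, so its true angle is only known to a few degrees.

**Setting down:** each find was lowered until the wrist force showed contact, then let go. The highest contact reading was 33 N, on the brown stone.

**Other things:** the jar stands where it was. The green and purple look-alikes show no movement in the pictures, and the gripper ended clear of everything.

**Checks that disagreed:** my first colour mask was shifted by about 3 mm, and I replaced it with a finer outline before the first grasp. The pale stone's outline in the scene view leaked past the stone, so I did not use it. A raw before-and-after difference around the jar in the top view was only a change in brightness.

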